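# Strip the menorah and pack its parts

### The arm

A 6-joint arm with a two-finger parallel gripper is mounted at the origin on the work surface. World frame = base frame: x ahead of the robot, y to its left, z up, the work surface at z = 0. Lengths are in mm, angles in rad, forces in N, time in s.
With the tool pointing down it reaches from about 350 to 850 mm from the base axis. Payload 8.1 kg.
Tool frame: the origin (TCP) lies on the centre line of the jaws, within the pads' length; the fingertips stand env.finger_overhang ahead of it and the grasp point (between the pads) lies 3 mm ahead of it (env.finger_overhang is the distance from the TCP to the fingertips, in mm); z points along the fingers, y is the line along which they close (so a half turn about z gives the same grasp; the last joint's range is limited). The gripper opens to 85 mm and grips with 20 to 120 N. Pads are 22 mm wide; open, the fingers measure 114 mm over their backs; the gripper's body (76 mm by 85 mm) begins 54 mm behind the grasp point. The pads swing forward as they close: fully open they stand 13 mm farther back than shut.
Start: joints at [-1.316, 0.13, 1.488, -0, 1.523, -0.085], TCP at [199.999, -565.69, 214.992] pointing down, gripper open.
Joint ranges: [-2.96, 2.96], [-0.89, 2.26], [0.02, 2.5], [-1.34, 4.48], [0, 2.73], [-2.66, 2.66]. Speed limits (rad/s): [2.39, 2.39, 2.79, 3.14, 3.14, 3.14].

### API

Orientations are given as a unit quaternion [x, y, z, w].
In Python, from rig import env gives the robot as it stands. The module is installed in compiled form; this text tells all that it offers.
- The arm moves only by the shell command python3 -m creep 'ROWS' [FORCE]. ROWS is JSON, a list of rows, each an object of numbers: "grip": the finger opening in m, from 0 to 0.0854; "x", "y", "z": the shift along the tool's x, y, z in m; "wx", "wy", "wz": the turn, a rotation vector about the tool's x, y, z in rad. A call has 1 to 20 rows; each row is the pose to reach, as a shift and turn from the pose commanded when the call began, along the tool's axes at that moment; what a row does not reach only later rows make up. A row lasts 1/8 s, in which the tool goes at most 62.5 mm and 10.7 degrees, less where a joint would pass 70% of its speed; a pose out of reach is approached as far as the arm can. A call with a gripper value outside its range is refused whole. The fingers move at their own pace and stop on an object; FORCE is the grip in N (left out, the last holds). Time passes only in rows, so rows that repeat a pose let the fingers close. It gives the time, the measured TCP pose, the force, the opening and the grip force at its end, in the units of the state.
- env.read_state(): the state, without advancing time (a new reading comes with each control period).
- env.get_image(name): name is "side" or "top" or "wrist"; returns the picture (480x640x3 uint8, red, green, blue); there is no depth.
- env.camera_model(name): a dict with "K" (3x3 intrinsics, pixels), "R" (3x3) and "t" (3): a world point X has camera coordinates R X + t; the wrist camera has in their place "hand_eye" (4x4, takes a point from camera to tool coordinates, whose origin is the TCP and whose axes are the flange's). Camera axes: x right, y down, z forward; pixel columns grow to the right and rows downward; lengths in mm; the calibration is good to about 2 mm. The wrist camera is an equidistant fisheye: a pixel r from the principal point sees the ray r / f radians off the axis. A picture is of the moment at which its call begins: read the wrist's pose just before it. camera_model takes no time and is no camera call.
- env.job_done(): hands the job in; it is judged then, once.
Trained networks look in the newest picture that a camera, given by its name, has taken for a name from the list of things; names that differ only in an ending like _2 or _b are one class to them, and where a whole thing is asked for, a point or a joint stands for the part that bears it (a point fixed in the world has none). Each returns a list of dicts, best first, with "score" (0 to 1); they miss things now and then, are a little off and sometimes report something else, mostly with a low value. They report only what shows in the picture. A call takes as long as a camera call. They do not tell look-alikes from the thing itself.
- env.find_in(camera, query): "at" ([row, column] in pixels, amid what is visible of it).
- env.regions_of(camera, query): "pixels" (480x640 bool, what is visible of it) and "at" ([row, column] in pixels, amid what is visible of it).
The state is a dict: "t": time; "q": joint angles; "qvel": joint speeds; "tau": joint torques, N m; "ee_pos": TCP position; "ee_rot": TCP orientation; "force": force on the tool from outside, world axes, zero at the start; "torque": the same for the moment, N m; "finger_gap": finger opening in mm; "finger_force": force on a finger pad.
Only numpy, scipy, OpenCV 4.12 (cv2) and the standard library are available. Lean on these libraries where they do the work, as an engineer would, in place of code of your own. Each camera call takes 0.05 s, during which the arm holds its last target. There are 200 camera calls.

### The job

The festival is over: strip the menorah. Turn each candle holder until its flat foot lines up with the slot, lift it out through the guard without wrenching it, and put it in the tilted-out bamboo bin; once all the holders are in, push the bin shut. Nest all the drip cups upright in one stack on the teal mat, each fully home in the one below, and leave the other things on the shelf where they are.

Things in the scene. Friction and masses are not known exactly. Their poses are not given: they have to be found in the camera images.
- holder1_mid (a point): Chrome candle holder 60 mm long, 0.11 kg. From the top: oblong head 30 x 18, 42 tall; round collar 32 wide, 3 thick; neck 8 wide, 9 long; flat foot 28 x 8, 6 thick. Point: on the axis in the head, 18 mm below the top, 42 above the foot's underside, 27 above the collar's underside. Own z up the axis, x along the long side of head and foot (parallel), y across the 18 mm flats. None if absent.
- holder2_mid (a point): As holder1 (2 to 4 are present). At the start each stands upright, collar on the menorah's bar, foot hooked under the guard lips and crosswise to the slot (up to 35 degrees off square either way); lifted like that it rises only 4 mm. None if absent.
- holder3_mid (a point): As holder1. None if absent.
- holder4_mid (a point): As holder1. None if absent.
- cup1_mid (a point): Steel drip cup, conical, open at the top: 60 mm across the rim, 40 across the flat base, 42 tall, walls 3, 0.06 kg. Point: on its axis half-way up, 21 mm above its underside; own z out of its mouth. Stands upright on the shelf at the start. Fully home in another such cup it stands 15 to 18 mm higher than that cup. None if absent.
- cup2_mid (a point): As cup1 (3 or 4 are present). None if absent.
- cup3_mid (a point): As cup1. None if absent.
- cup4_mid (a point): As cup1. None if absent.
- slot_mid (a point): On the bar's upper face (34 mm above the shelf), on the slot's centre line. The menorah is a fixed hollow chrome bar 46 mm wide along this frame's y, from -160 to +215 mm, with one slot 12 wide along it between guard lips 5 thick, hollow beneath. A holder lifts out only with its foot along the slot (within 8 degrees). Holders stand within 130 mm either way, 64 or more apart; fixed post 110 high at y = +193.
- mat_top (a point): Centre of the upper face of the teal silicone mat, 140 x 140 mm and 3 mm thick, fixed on the shelf; own x and y along its sides, z up.
- bin (a joint): Tilt of the bamboo bin's bucket in rad: 0 shut (front panel upright, at its stop), larger as it leans forward to the robot's side, at most 0.52; at the start 0.38 to 0.48. It stays where it is left and moves with about 4 N at the rim.
- bin_foot (a point): Middle of the bin's hinge line, at the front panel's lower edge, 15 mm above the shelf; fixed. Own x points back into the bin, y along the hinge, z up. The fixed bamboo case is 234 mm wide, 143 deep from here and 150 high; its roof covers only what lies more than 60 mm behind the hinge line. The bucket tilts about this y axis.
- bin_rim (a point): Middle of the upper edge of the bucket's front panel, 105 mm from the hinge line; moves with the bucket. The panel is 214 mm wide, 8 thick (2 in front of this point, 6 behind), with a finger strip 7 mm proud on its front, 90 long, 20 below the rim. Own x points back through the bucket, z up the panel.
- bin_inside (a point): Middle of the bucket's floor; moves with the bucket. Inside it is 188 mm wide (own y); the front panel stands 49 mm in front (own -x), the back, 70 high, 40 to 60 mm behind. While it leans, the mouth is open upwards from the panel's rim to the roof's edge, about 100 mm.
- dreidel1: Clear acrylic dreidel lying on its side, body 30 mm cube, about 70 mm long; origin under its centre. Bystander.
- dreidel2: Same as dreidel1. Bystander.
- dreidel3: Same as dreidel1. Bystander.
- oil: Amber glass oil bottle, 56 mm across, 140 mm tall, at the left; origin under its centre. Bystander.
There are look-alikes about, which are no part of the job. What is shaped like the part that bears holder4_mid but blue is not meant. What is shaped like the part that bears holder2_mid but purple is not meant.

How it is judged:
By the outcome, as a careful person would: the job done as asked, in the order asked, and still so for the second after the job is handed in, with the robot touching nothing.
Of holder1, holder2, holder3, holder4 only 2 to 4 are there at a start; the rules pass over those that are not, and their reading is None.
Of cup1, cup2, cup3, cup4 only 3 to 4 are there at a start; the rules pass over those that are not, and their reading is None.
At some moment in a run one of cup1, cup2, cup3, cup4 may be knocked a few centimetres aside while the robot is not near it.
It also fails if it takes over 210 s, if anything falls off the work surface, if the arm or the gripper's body presses on something with over 40 N, if the wrist force passes 120 N, or if a joint passes its speed limit or range.

## Working session

There is one attempt and no reset: what is moved stays moved. The work goes in short steps, Python scripts to look and compute and a shell command to move; the robot and the scene stay as the last step left them, time stands still between calls to the robot, and variables do not carry over. Pictures are saved under pics/ and viewed, at most 14 in all, crops included, and the job is handed in when it is done.

```bash
ls; mkdir -p pics
python3 - <<'E'
from rig import env
import cv2, numpy as np
np.set_printoptions(precision=4,suppress=True)
print(env.read_state()); print(env.finger_overhang)
for c in ("top","side","wrist"):
    m=env.camera_model(c); print(c,{k:np.array(v).round(4).tolist() for k,v in m.items()})
    if c!="wrist": cv2.imwrite(f"pics/{c}0.png",env.get_image(c)[:,:,::-1])
E
```

```text
pics
{'t': 0.0, 'q': array([-1.3164,  0.1311,  1.4893,  0.    ,  1.523 , -0.0854]), 'qvel': array([-0.0015,  0.0013,  0.0017,  0.0009,  0.0006, -0.002 ]), 'tau': array([ -0.0012, -56.9377, -50.0566,  -0.0003,   0.0145,   0.    ]), 'ee_pos': array([ 199.8511, -565.1269,  213.9558]), 'ee_rot': array([ 0.9856,  0.1691, -0.0001, -0.0009]), 'force': array([ 1.0395, -0.1881,  0.6237]), 'torque': array([ 0.0146, -0.0176, -0.0191]), 'finger_force': 0.0, 'finger_gap': 85.46550940977858}
22.0
top {'K': [[483.8922, 0.0, 320.6536], [0.0, 483.8922, 238.5153], [0.0, 0.0, 1.0]], 'R': [[-0.0179, -0.9994, -0.0289], [-0.9899, 0.0217, -0.1402], [0.1407, 0.0261, -0.9897]], 't': [72.2697, 553.5326, 1199.5253]}
side {'K': [[561.7149, 0.0, 316.6504], [0.0, 561.7149, 244.7864], [0.0, 0.0, 1.0]], 'R': [[-0.7382, -0.6744, 0.019], [-0.3386, 0.346, -0.875], [0.5835, -0.6523, -0.4837]], 't': [437.5371, 282.3871, 945.2769]}
wrist {'K': [[371.6483, 0.0, 315.897], [0.0, 371.6483, 238.0763], [0.0, 0.0, 1.0]], 'hand_eye': [[-0.0002, -0.962, -0.273, 69.0823], [1.0, -0.0, -0.0006, -0.8589], [0.0006, -0.273, 0.962, -158.7155], [0.0, 0.0, 0.0, 1.0]]}
```

View pics/top0.png

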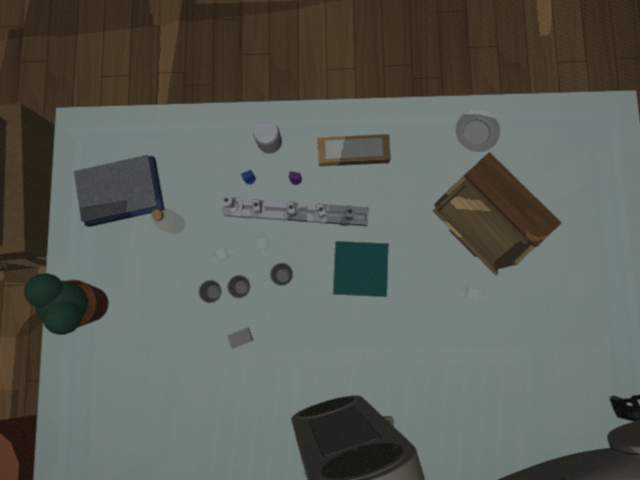

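View pics/side0.png

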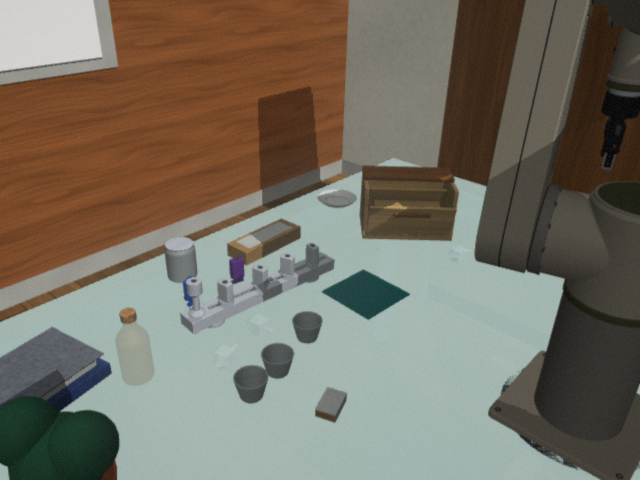

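```bash
cat > h.py <<'E'
from rig import env
import cv2, numpy as np
from scipy.spatial.transform import Rotation as Ro
np.set_printoptions(precision=3,suppress=True)
def pose():
    s=env.read_state(); return np.array(s["ee_pos"]),Ro.from_quat(s["ee_rot"])
def ray(cam,rc,P=None):
    m=env.camera_model(cam);K=np.array(m["K"]);u=np.array([(rc[1]-K[0,2])/K[0,0],(rc[0]-K[1,2])/K[1,1]])
    if cam!="wrist":
        R=np.array(m["R"]);d=R.T@[u[0],u[1],1];return -R.T@np.array(m["t"]),d/np.linalg.norm(d)
    r=np.linalg.norm(u)+1e-12;d=np.r_[u/r*np.sin(r),np.cos(r)]
    H=np.array(m["hand_eye"]);p,q=P or pose()
    return p+q.apply(H[:3,3]),q.apply(H[:3,:3]@d)
def at(cam,rc,z,P=None):
    o,d=ray(cam,rc,P);return o+d*(z-o[2])/d[2]
def proj(cam,X,P=None):
    m=env.camera_model(cam);K=np.array(m["K"])
    if cam!="wrist":
        c=np.array(m["R"])@X+np.array(m["t"]);u=c[:2]/c[2]
    else:
        H=np.array(m["hand_eye"]);p,q=P or pose();c=H[:3,:3].T@(q.inv().apply(np.asarray(X)-p)-H[:3,3])
        n=np.linalg.norm(c[:2]);u=c[:2]/n*np.arctan2(n,c[2])
    return [K[1,1]*u[1]+K[1,2],K[0,0]*u[0]+K[0,2]]
def snap(cam,name=None):
    P=pose();im=env.get_image(cam)[:,:,::-1].copy()
    if name: cv2.imwrite(f"pics/{name}.png",im)
    return im,P
def go(x,y,z,yaw=None,tilt=None):
    """delta rows; yaw = world angle (deg) of the tool y (closing) axis, tool down; nearest half turn"""
    p,q=pose();d=q.inv().apply(np.array([x,y,z])-p)/1000
    out=[]
    if yaw is not None:
        for k in (0,180):
            a=np.radians(yaw+k);Y=np.array([np.cos(a),np.sin(a),0]);Z=np.array([0,0,-1.]);X=np.cross(Y,Z)
            t=Ro.from_matrix(np.c_[X,Y,Z]);out.append((q.inv()*t).as_rotvec())
        out=sorted(out,key=np.linalg.norm)
    print("d",d,"rot",*out)
E
python3 - <<'E'
from h import *
for c,zs in (("top",(76,42)),):
    snap(c)
    for q,z in (("holder1_mid",60),("cup1_mid",30),("dreidel1",15),("oil",70),("bin_rim",100),("bin_inside",30),("mat_top",3),("bin",50)):
        for r in env.find_in(c,q)[:7]:
            print(c,q,round(r["score"],2),np.round(r["at"]),at(c,r["at"],z)[:2])
p,q=pose();print(q.as_matrix())
for rc in ((242,334),(241,388),(295,387),(295,333)): print("mat",at("top",rc,3))
for rc in ((198,222),(216,223),(207,368),(225,366)): print("bar",at("top",rc,34))
E
```

```text
top holder1_mid 0.44 [214. 349.] [614.453 -12.782]
top cup1_mid 0.81 [275. 283.] [464.565 159.9  ]
top dreidel1 0.68 [294. 472.] [ 407.61  -321.985]
top dreidel1 0.61 [244. 263.] [547.773 213.703]
top dreidel1 0.49 [253. 220.] [525.89  325.433]
top oil 0.74 [221. 169.] [603.12  444.449]
top oil 0.17 [211. 319.] [619.953  64.141]
top bin_rim 0.57 [225. 481.] [ 571.133 -328.761]
top bin_inside 0.62 [225. 480.] [ 582.326 -349.694]
top mat_top 0.72 [267. 362.] [483.703 -44.697]
top bin 0.7 [226. 481.] [ 577.219 -345.709]
top bin 0.26 [208. 255.] [635.965 229.109]
[[ 0.943  0.333  0.   ]
 [ 0.333 -0.943  0.   ]
 [ 0.    -0.    -1.   ]]
mat [550.088  27.22    3.   ]
mat [ 549.656 -114.58     3.   ]
mat [ 408.862 -106.746    3.   ]
mat [411.454  32.827   3.   ]
bar [668.632 318.104  34.   ]
bar [620.581 314.958  34.   ]
bar [635.481 -62.759  34.   ]
bar [588.333 -56.126  34.   ]
```

```bash
python3 -c "
from h import *
go(600,130,270,8)"
```

```text
d [ 0.609 -0.523 -0.055] rot [-0.    -0.    -1.371] [-0.     0.     1.771]
```

```bash
R='{"x":0.609,"y":-0.523,"z":-0.055,"wz":-1.371}'; python3 -m creep '[{"x":0.609,"y":-0.523,"z":-0.055,"wz":-1.371},{"x":0.609,"y":-0.523,"z":-0.055,"wz":-1.371},{"x":0.609,"y":-0.523,"z":-0.055,"wz":-1.371},{"x":0.609,"y":-0.523,"z":-0.055,"wz":-1.371},{"x":0.609,"y":-0.523,"z":-0.055,"wz":-1.371},{"x":0.609,"y":-0.523,"z":-0.055,"wz":-1.371},{"x":0.609,"y":-0.523,"z":-0.055,"wz":-1.371},{"x":0.609,"y":-0.523,"z":-0.055,"wz":-1.371},{"x":0.609,"y":-0.523,"z":-0.055,"wz":-1.371},{"x":0.609,"y":-0.523,"z":-0.055,"wz":-1.371},{"x":0.609,"y":-0.523,"z":-0.055,"wz":-1.371},{"x":0.609,"y":-0.523,"z":-0.055,"wz":-1.371},{"x":0.609,"y":-0.523,"z":-0.055,"wz":-1.371},{"x":0.609,"y":-0.523,"z":-0.055,"wz":-1.371},{"x":0.609,"y":-0.523,"z":-0.055,"wz":-1.371},{"x":0.609,"y":-0.523,"z":-0.055,"wz":-1.371},{"x":0.609,"y":-0.523,"z":-0.055,"wz":-1.371},{"x":0.609,"y":-0.523,"z":-0.055,"wz":-1.371}]'
python3 - <<'E'
from h import *
im,P=snap("wrist","w1"); print(P[0],P[1].as_matrix(),env.read_state()["q"])
for q,z in (("holder1_mid",66),("cup1_mid",30),("slot_mid",34),("mat_top",3),("dreidel1",15)):
    for r in env.regions_of("wrist",q)[:7]:
        print(q,round(r["score"],2),np.round(r["at"]),r["pixels"].sum(),at("wrist",r["at"],z,P)[:2])
E
```

```text
[ 200.005 -565.67   214.97 ] [[ 0.943  0.333  0.   ]
 [ 0.333 -0.943  0.   ]
 [ 0.    -0.    -1.   ]] [-1.316  0.13   1.488 -0.     1.523 -0.085]validation failed for argument at $[0]...
```

View pics/w1.png

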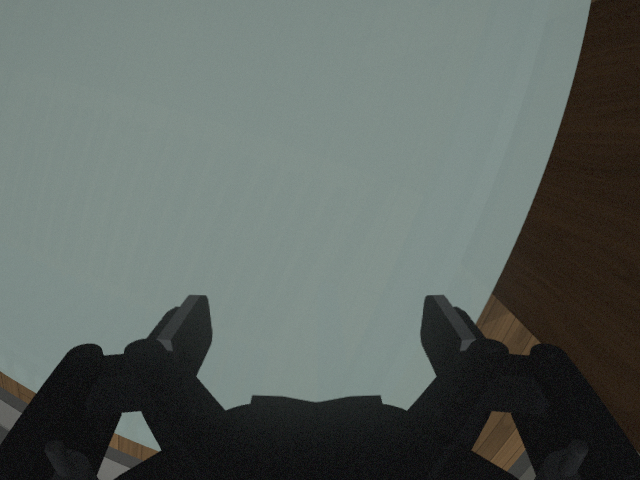

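The picture shows only bare shelf and the open fingers (tips near 200,300 and 435,300), since the move was refused. I suspect every row needs all of its keys.

```bash
python3 -m creep '[{"grip":0.085,"x":0.06,"y":-0.05,"z":-0.01,"wx":0,"wy":0,"wz":-0.17}]'; echo; python3 -m creep '[{"x":0.06,"y":-0.05,"z":-0.01,"wx":0,"wy":0,"wz":-0.17}]'; python3 -m creep '[{"grip":0.085,"x":0.06,"wz":-0.17}]'
```

```text
t: 0.98
ee_pos: [230.1, -513.2, 221.2]
ee_rot: [0.968, 0.252, -0.0, -0.001]
force: [1.4, 0.5, 1.0]
finger_gap: 84.9
finger_force: 0.0
validation failed for argument at $[0]...
validation failed for argument at $[0]...
```

```bash
python3 -c "
from h import *
go(600,130,270,8)"
```

```text
d [ 0.636 -0.382 -0.048] rot [-0.002 -0.001 -1.202] [-0.001  0.003  1.94 ]
```

```bash
python3 -m creep '[{"grip":0.085,"x":0.636,"y":-0.382,"z":-0.048,"wx":0,"wy":0,"wz":-1.2},{"grip":0.085,"x":0.636,"y":-0.382,"z":-0.048,"wx":0,"wy":0,"wz":-1.2},{"grip":0.085,"x":0.636,"y":-0.382,"z":-0.048,"wx":0,"wy":0,"wz":-1.2},{"grip":0.085,"x":0.636,"y":-0.382,"z":-0.048,"wx":0,"wy":0,"wz":-1.2},{"grip":0.085,"x":0.636,"y":-0.382,"z":-0.048,"wx":0,"wy":0,"wz":-1.2},{"grip":0.085,"x":0.636,"y":-0.382,"z":-0.048,"wx":0,"wy":0,"wz":-1.2},{"grip":0.085,"x":0.636,"y":-0.382,"z":-0.048,"wx":0,"wy":0,"wz":-1.2},{"grip":0.085,"x":0.636,"y":-0.382,"z":-0.048,"wx":0,"wy":0,"wz":-1.2},{"grip":0.085,"x":0.636,"y":-0.382,"z":-0.048,"wx":0,"wy":0,"wz":-1.2},{"grip":0.085,"x":0.636,"y":-0.382,"z":-0.048,"wx":0,"wy":0,"wz":-1.2},{"grip":0.085,"x":0.636,"y":-0.382,"z":-0.048,"wx":0,"wy":0,"wz":-1.2},{"grip":0.085,"x":0.636,"y":-0.382,"z":-0.048,"wx":0,"wy":0,"wz":-1.2},{"grip":0.085,"x":0.636,"y":-0.382,"z":-0.048,"wx":0,"wy":0,"wz":-1.2},{"grip":0.085,"x":0.636,"y":-0.382,"z":-0.048,"wx":0,"wy":0,"wz":-1.2},{"grip":0.085,"x":0.636,"y":-0.382,"z":-0.048,"wx":0,"wy":0,"wz":-1.2},{"grip":0.085,"x":0.636,"y":-0.382,"z":-0.048,"wx":0,"wy":0,"wz":-1.2}]'
python3 - <<'E'
from h import *
im,P=snap("wrist","w2"); print(P[0],P[1].as_matrix(),env.read_state()["q"])
for q,z in (("holder1_mid",66),("cup1_mid",30),("mat_top",3),("dreidel1",15)):
    for r in env.regions_of("wrist",q)[:7]:
        print(q,round(r["score"],2),np.round(r["at"]),r["pixels"].sum(),at("wrist",r["at"],z,P)[:2])
E
```

```text
t: 2.98
ee_pos: [600.3, 130.2, 271.5]
ee_rot: [0.657, 0.754, 0.0, 0.0]
force: [0.1, 0.4, 0.5]
finger_gap: 85.3
finger_force: 0.0
[600.253 130.211 271.472] [[-0.137  0.991  0.001]
 [ 0.991  0.137 -0.   ]
 [-0.     0.001 -1.   ]] [ 0.13   0.152  1.363 -0.     1.626 -0.007]
holder1_mid 0.94 [327. 315.] 889 [618.041  -4.951]
holder1_mid 0.66 [296. 222.] 6971 [511.156  17.697]
holder1_mid 0.37 [  7. 186.] 785 [440.131 321.236]
cup1_mid 0.74 [155. 197.] 2099 [462.973 163.816]
mat_top 0.71 [295. 222.] 7002 [497.837 -12.835]
dreidel1 0.95 [114. 283.] 1189 [551.721 218.954]
dreidel1 0.8 [ 26. 272.] 1129 [524.429 319.407]
```

View pics/w2.png

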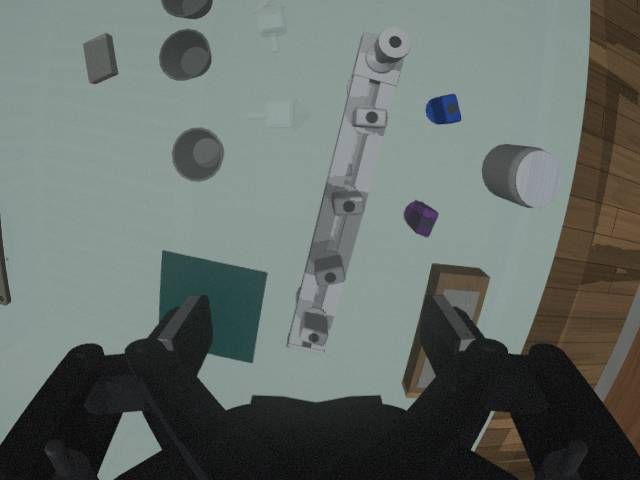

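The wrist view shows the bar with the post at (392,45) and four chrome holders with top holes at about (372,118), (348,207), (330,277) and (313,337). Three cups stand at left, and the third is cut by the top edge. The blue piece at (443,108) and the purple one at (421,217) stand on the shelf, so they are the look-alikes and not meant. I'll confirm with an enlarged, rectified crop at the head-top plane.

Run:
```python
from h import *
im=cv2.imread("pics/w2.png");P=(np.array([600.253,130.211,271.472]),Ro.from_quat([0.657,0.754,0,0]))
for c,r in ((372,118),(348,207),(330,277),(313,337)): print(at("wrist",(r,c),79,P))
# rectify: image col = -y world (y 250..-50), row = -x (x 690..560), 2.5px/mm
W,Hh=750,325
xs=690-np.arange(Hh)/2.5; ys=250-np.arange(W)/2.5
mp=np.array([[proj("wrist",np.array([x,y,79.]),P) for y in ys[::5]] for x in xs[::5]],np.float32)
mp=cv2.resize(mp,(W,Hh))
cv2.imwrite("pics/rect.png",cv2.remap(im,mp[:,:,1].copy(),mp[:,:,0].copy(),cv2.INTER_LINEAR))
for rc in ((38,366),(345,290),(345,326)): print("bar",at("wrist",rc,34,P))
for rc in ((250,163),(271,267),(362,252)): print("mat",at("wrist",rc,3,P))
for rc in ((53,186),(155,198)): print("cup",at("wrist",rc,42,P))
```

```text
[640.006 223.991  79.   ]
[630.333 136.109  79.   ]
[623.753  62.265  79.   ]
[616.123 -10.421  79.   ]Traceback (most recent call last):
  File "<stdin>", line 7, in <module>
  File "h.py", line 17, in proj
    m=env.camera_model(cam);K=np.array(m["K"])
ValueError: time passes only in moves, steps and waits
```

```bash
sed -i 's/env.camera_model(cam)/CM(cam)/; 3a import functools\nCM=functools.lru_cache(None)(lambda c: env.camera_model(c))' h.py
cat >> h.py <<'E'
def rect(im,P,x1,x0,y1,y0,z,s,name):
    """orthographic view at height z: columns = -y from y1, rows = -x from x1"""
    W,H=int((y1-y0)*s),int((x1-x0)*s)
    g=np.array([[proj("wrist",np.array([x,y,z]),P) for y in np.linspace(y1,y0,60)] for x in np.linspace(x1,x0,40)],np.float32)
    u,v=np.meshgrid(np.linspace(0,59,W),np.linspace(0,39,H));u=u.astype(np.float32);v=v.astype(np.float32)
    m=cv2.remap(g,u,v,cv2.INTER_LINEAR)
    o=cv2.remap(im,m[:,:,1].copy(),m[:,:,0].copy(),cv2.INTER_CUBIC);cv2.imwrite(f"pics/{name}.png",o);return o
E
python3 - <<'E'
from h import *
im=cv2.imread("pics/w2.png");P=(np.array([600.253,130.211,271.472]),Ro.from_quat([0.657,0.754,0,0]))
rect(im,P,690,570,250,-40,79.,2.7,"rect")
for rc in ((38,366),(345,290),(345,326)): print("bar",at("wrist",rc,34,P))
for rc in ((250,163),(271,267),(362,252)): print("mat",at("wrist",rc,3,P))
for rc in ((53,186),(155,198)): print("cup",at("wrist",rc,42,P))
E
```

```text
bar [628.107 313.515  34.   ]
bar [592.63  -53.165  34.   ]
bar [637.018 -46.821  34.   ]
mat [415.2    37.265   3.   ]
mat [552.779  29.563   3.   ]
mat [ 543.262 -110.035    3.   ]
cup [439.53  275.569  42.   ]
cup [467.5   165.083  42.   ]
```

View pics/rect.png

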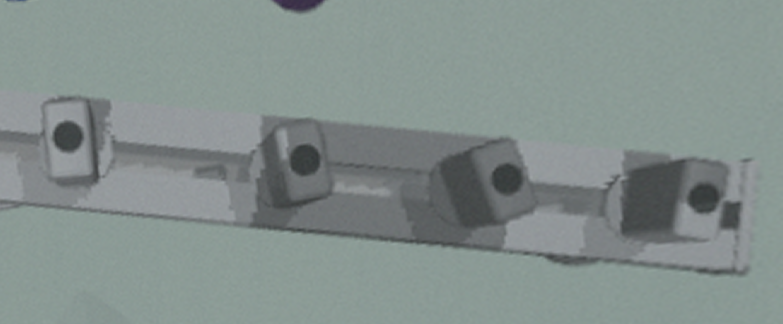

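The rectified crop confirms four chrome heads on the bar, with holes at (68,137), (305,160), (507,178) and (705,198). Purple only shows at the top edge, off the bar. The long axes are at about +7°, +9°, +14° and -5°, and the slot is at about 84°. I start with holder A at (640,224).

```bash
python3 -c "
from h import *
go(640,224,150,-83)"
```

```text
d [0.087 0.052 0.121] rot [ 0.     0.    -1.555] [ 0.    -0.     1.587]
```

```bash
python3 -m creep '[{"grip":0.045,"x":0.087,"y":0.052,"z":0.12,"wx":0,"wy":0,"wz":1.587},{"grip":0.045,"x":0.087,"y":0.052,"z":0.12,"wx":0,"wy":0,"wz":1.587},{"grip":0.045,"x":0.087,"y":0.052,"z":0.12,"wx":0,"wy":0,"wz":1.587},{"grip":0.045,"x":0.087,"y":0.052,"z":0.12,"wx":0,"wy":0,"wz":1.587},{"grip":0.045,"x":0.087,"y":0.052,"z":0.12,"wx":0,"wy":0,"wz":1.587},{"grip":0.045,"x":0.087,"y":0.052,"z":0.12,"wx":0,"wy":0,"wz":1.587},{"grip":0.045,"x":0.087,"y":0.052,"z":0.12,"wx":0,"wy":0,"wz":1.587},{"grip":0.045,"x":0.087,"y":0.052,"z":0.12,"wx":0,"wy":0,"wz":1.587},{"grip":0.045,"x":0.087,"y":0.052,"z":0.12,"wx":0,"wy":0,"wz":1.587},{"grip":0.045,"x":0.087,"y":0.052,"z":0.12,"wx":0,"wy":0,"wz":1.587},{"grip":0.045,"x":0.087,"y":0.052,"z":0.12,"wx":0,"wy":0,"wz":1.587}]' 30
python3 - <<'E'
from h import *
im,P=snap("wrist","w3"); print(P[0],P[1].as_quat(),env.read_state()["q"])
rect(im,P,700,600,310,120,79.,4,"rect3")
cv2.imwrite("pics/w3both.png",cv2.resize(im,None,fx=1.25,fy=1.25))
E
```

```text
t: 4.6
ee_pos: [639.8, 224.8, 150.9]
ee_rot: [0.998, 0.062, -0.0, -0.0]
force: [0.8, 0.3, -0.0]
finger_gap: 44.7
finger_force: 0.0
[639.785 224.754 150.894] [ 0.998  0.062 -0.    -0.   ] [0.262 0.374 1.321 0.    1.447 1.709]
```

View pics/rect3.png

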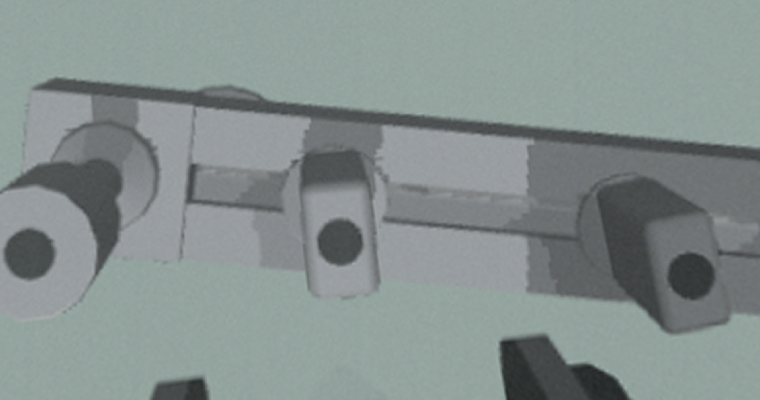

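Hole A is at (341,242) in the crop, which gives (639.5,224.8), and the TCP is already there. The post is at far left, B at (691,275). Descending and gripping.

```bash
python3 -m creep '[{"grip":0.045,"x":0,"y":0,"z":0.04,"wx":0,"wy":0,"wz":0.05},{"grip":0.045,"x":0,"y":0,"z":0.07,"wx":0,"wy":0,"wz":0.05},{"grip":0.045,"x":0,"y":0,"z":0.083,"wx":0,"wy":0,"wz":0.05},{"grip":0.045,"x":0,"y":0,"z":0.083,"wx":0,"wy":0,"wz":0.05},{"grip":0.01,"x":0,"y":0,"z":0.083,"wx":0,"wy":0,"wz":0.05},{"grip":0.01,"x":0,"y":0,"z":0.083,"wx":0,"wy":0,"wz":0.05},{"grip":0.01,"x":0,"y":0,"z":0.083,"wx":0,"wy":0,"wz":0.05},{"grip":0.01,"x":0,"y":0,"z":0.083,"wx":0,"wy":0,"wz":0.05},{"grip":0.01,"x":0,"y":0,"z":0.083,"wx":0,"wy":0,"wz":0.05}]' 30; python3 -c "
from h import *
s=env.read_state();print(s['force'],s['torque'],s['q'])"
```

```text
t: 5.78
ee_pos: [639.8, 224.8, 68.0]
ee_rot: [0.999, 0.036, 0.0, -0.0]
force: [-0.6, 0.5, 0.3]
finger_gap: 10.2
finger_force: 0.0
[-0.613  0.456  0.283] [-0.041 -0.018 -0.056] [ 0.262  0.441  1.391 -0.     1.309  1.76 ]
```

Run:
```python
from h import *
im,P=snap("wrist"); t,_=snap("side")
t2=cv2.resize(t[230:350,160:360],(600,360),interpolation=cv2.INTER_CUBIC)
w=cv2.resize(im[180:460,140:500],(514,400))
o=np.zeros((600,800,3),np.uint8);o[:240,:400]=cv2.resize(t2,(400,240));o[200:600,286:]=w;cv2.imwrite("pics/c4.png",o)
print(proj("wrist",np.array([639.8,224.8,79]),P), proj("side",np.array([639.8,224.8,79])))
```

```text
[np.float64(297.45666608513113), np.float64(317.8271176744401)] [np.float64(281.64788309233825), np.float64(225.07255972535785)]
```

View pics/c4.png

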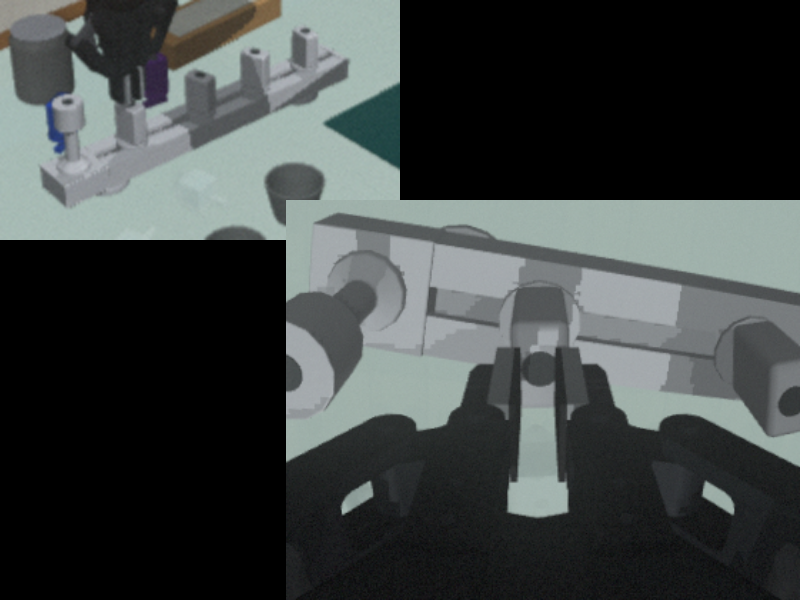

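The crop shows the jaws closed at the top of head A instead of around it, with the hole at (540,369) visible between the pads. The gap reads 10 mm with no force. Before moving on, I'll compare the visible fingertips with the projected TCP.

Run:
```python
from h import *
# start picture, TCP at 200,-565.7,215 pointing down
for dz in (-60,-30,0,22): print(dz,np.round(proj("side",np.array([200,-565.7,215-dz])),1))
p,q=pose()
for t in (-30,-15,0,10,22): print(t,[np.round(proj("wrist",p+q.apply([x,5,t]))) for x in (-11,11)],np.round(proj("side",p+q.apply([0,0,t])),1))
a=cv2.imread("pics/side0.png")[60:200,560:640]; t,_=snap("side"); b=t[210:310,175:275]
o=np.zeros((560,800,3),np.uint8);o[:,:320]=cv2.resize(a,(320,560));o[:480,320:]=cv2.resize(b,(480,480),interpolation=cv2.INTER_CUBIC);cv2.imwrite("pics/c5.png",o)
```

```text
-60 [148.8 609.5]
-30 [161.1 606. ]
0 [173.2 602.6]
22 [181.8 600.1]
-30 [array([342., 331.]), array([292., 331.])] [273.7 224.5]
-15 [array([324., 329.]), array([277., 330.])] [280. 225.]
0 [array([308., 328.]), array([265., 329.])] [286.2 225.4]
10 [array([300., 328.]), array([258., 328.])] [290.4 225.7]
22 [array([290., 327.]), array([250., 327.])] [295.3 226.1]
```

View pics/c5.png

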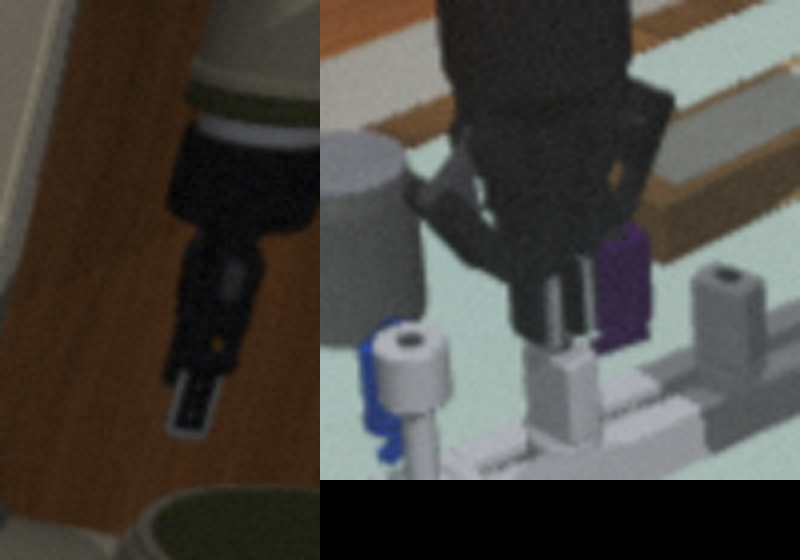

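The tips end just above head A, at about (558,345) in the crop, so the real fingertips sit about 10-15 mm behind the reported TCP and not 22 mm ahead. I'll use the measured value: open, go 26 mm lower and close again. That still clears the collar under either estimate.

```bash
python3 -m creep '[{"grip":0.045,"x":0,"y":0,"z":0,"wx":0,"wy":0,"wz":0},{"grip":0.045,"x":0,"y":0,"z":0,"wx":0,"wy":0,"wz":0},{"grip":0.045,"x":0,"y":0,"z":0,"wx":0,"wy":0,"wz":0},{"grip":0.045,"x":0,"y":0,"z":0.007,"wx":0,"wy":0,"wz":0},{"grip":0.045,"x":0,"y":0,"z":0.014,"wx":0,"wy":0,"wz":0},{"grip":0.045,"x":0,"y":0,"z":0.02,"wx":0,"wy":0,"wz":0},{"grip":0.045,"x":0,"y":0,"z":0.026,"wx":0,"wy":0,"wz":0},{"grip":0.01,"x":0,"y":0,"z":0.026,"wx":0,"wy":0,"wz":0},{"grip":0.01,"x":0,"y":0,"z":0.026,"wx":0,"wy":0,"wz":0},{"grip":0.01,"x":0,"y":0,"z":0.026,"wx":0,"wy":0,"wz":0},{"grip":0.01,"x":0,"y":0,"z":0.026,"wx":0,"wy":0,"wz":0}]' 30
```

```text
t: 7.3
ee_pos: [639.6, 224.8, 41.7]
ee_rot: [0.999, 0.036, -0.0, 0.0]
force: [-1.2, 0.9, -1.1]
finger_gap: 17.7
finger_force: 33.0
```

```bash
python3 -m creep '[{"grip":0.01,"x":0,"y":0,"z":-0.001,"wx":0,"wy":0,"wz":-0.15},{"grip":0.01,"x":0,"y":0,"z":-0.001,"wx":0,"wy":0,"wz":-0.3},{"grip":0.01,"x":0,"y":0,"z":-0.001,"wx":0,"wy":0,"wz":-0.45},{"grip":0.01,"x":0,"y":0,"z":-0.001,"wx":0,"wy":0,"wz":-0.6},{"grip":0.01,"x":0,"y":0,"z":-0.001,"wx":0,"wy":0,"wz":-0.75},{"grip":0.01,"x":0,"y":0,"z":-0.001,"wx":0,"wy":0,"wz":-0.9},{"grip":0.01,"x":0,"y":0,"z":-0.001,"wx":0,"wy":0,"wz":-1.05},{"grip":0.01,"x":0,"y":0,"z":-0.001,"wx":0,"wy":0,"wz":-1.2},{"grip":0.01,"x":0,"y":0,"z":-0.001,"wx":0,"wy":0,"wz":-1.35},{"grip":0.01,"x":0,"y":0,"z":-0.001,"wx":0,"wy":0,"wz":-1.4},{"grip":0.01,"x":0,"y":0,"z":-0.001,"wx":0,"wy":0,"wz":-1.4},{"grip":0.01,"x":0,"y":0,"z":-0.001,"wx":0,"wy":0,"wz":-1.4}]'; python3 -c "
from h import *
s=env.read_state();print(s['torque'],s['q'],s['force']);p,q=pose();print(q.as_matrix())"
```

```text
t: 8.8
ee_pos: [639.7, 224.8, 42.8]
ee_rot: [0.741, 0.671, -0.0, -0.0]
force: [-0.3, -0.9, -1.2]
finger_gap: 17.5
finger_force: 33.0
[-0.048 -0.018 -0.003] [0.262 0.467 1.406 0.    1.268 0.361] [-0.302 -0.862 -1.165]
[[ 0.099  0.995 -0.   ]
 [ 0.995 -0.099 -0.   ]
 [-0.    -0.    -1.   ]]
```

```bash
python3 -m creep '[{"grip":0.01,"x":0,"y":0,"z":-0.002,"wx":0,"wy":0,"wz":0},{"grip":0.01,"x":0,"y":0,"z":-0.004,"wx":0,"wy":0,"wz":0},{"grip":0.01,"x":0,"y":0,"z":-0.006,"wx":0,"wy":0,"wz":0},{"grip":0.01,"x":0,"y":0,"z":-0.008,"wx":0,"wy":0,"wz":0}]';python3 -m creep '[{"grip":0.01,"x":0,"y":0,"z":-0.004,"wx":0,"wy":0,"wz":0},{"grip":0.01,"x":0,"y":0,"z":-0.008,"wx":0,"wy":0,"wz":0},{"grip":0.01,"x":0,"y":0,"z":-0.014,"wx":0,"wy":0,"wz":0}]'
```

```text
t: 9.3
ee_pos: [639.9, 224.8, 51.2]
ee_rot: [0.741, 0.672, 0.0, 0.0]
force: [-0.6, -0.4, -1.4]
finger_gap: 16.8
finger_force: 33.0
t: 9.68
ee_pos: [639.7, 224.7, 65.2]
ee_rot: [0.741, 0.672, -0.0, -0.0]
force: [0.9, -0.4, -1.2]
finger_gap: 17.3
finger_force: 33.0
```

```bash
python3 -c "
from h import *
go(530,-290,280,-6)
import cv2
for rc in ((210,434),(273,496)): print(at('top',rc,110))
for rc in ((153,490),(222,560),(180,467),(238,532)): print(at('top',rc,150))"
```

```text
d [-0.523 -0.059 -0.215] rot [-0.     0.     0.007] [-0.    -0.    -3.135]
[ 608.557 -216.112  110.   ]
[ 453.384 -354.199  110.   ]
[ 734.844 -346.255  150.   ]
[ 565.61  -495.321  150.   ]
[ 670.627 -288.353  150.   ]
[ 529.736 -428.518  150.   ]
```

```bash
python3 -m creep '[{"grip":0.01,"x":0,"y":0,"z":-0.06,"wx":0,"wy":0,"wz":0},{"grip":0.01,"x":0,"y":0,"z":-0.12,"wx":0,"wy":0,"wz":0},{"grip":0.01,"x":-0.523,"y":-0.059,"z":-0.215,"wx":0,"wy":0,"wz":0},{"grip":0.01,"x":-0.523,"y":-0.059,"z":-0.215,"wx":0,"wy":0,"wz":0},{"grip":0.01,"x":-0.523,"y":-0.059,"z":-0.215,"wx":0,"wy":0,"wz":0},{"grip":0.01,"x":-0.523,"y":-0.059,"z":-0.215,"wx":0,"wy":0,"wz":0},{"grip":0.01,"x":-0.523,"y":-0.059,"z":-0.215,"wx":0,"wy":0,"wz":0},{"grip":0.01,"x":-0.523,"y":-0.059,"z":-0.215,"wx":0,"wy":0,"wz":0},{"grip":0.01,"x":-0.523,"y":-0.059,"z":-0.215,"wx":0,"wy":0,"wz":0},{"grip":0.01,"x":-0.523,"y":-0.059,"z":-0.215,"wx":0,"wy":0,"wz":0},{"grip":0.01,"x":-0.523,"y":-0.059,"z":-0.215,"wx":0,"wy":0,"wz":0},{"grip":0.01,"x":-0.523,"y":-0.059,"z":-0.215,"wx":0,"wy":0,"wz":0},{"grip":0.01,"x":-0.523,"y":-0.059,"z":-0.215,"wx":0,"wy":0,"wz":0},{"grip":0.01,"x":-0.523,"y":-0.059,"z":-0.215,"wx":0,"wy":0,"wz":0},{"grip":0.01,"x":-0.523,"y":-0.059,"z":-0.215,"wx":0,"wy":0,"wz":0}]'
python3 - <<'E'
from h import *
im,P=snap("wrist","w6");np.save("P6.npy",np.r_[P[0],P[1].as_quat()]);print(P[0],P[1].as_quat())
for q in ("bin_rim","bin_inside","bin_foot"):
    for r in env.find_in("wrist",q)[:3]: print(q,r["score"],np.round(r["at"]))
E
```

```text
t: 11.55
ee_pos: [530.3, -288.9, 279.9]
ee_rot: [0.74, 0.672, 0.0, -0.0]
force: [-0.5, 0.8, -1.6]
finger_gap: 17.4
finger_force: 33.1
[ 530.283 -288.876  279.862] [ 0.74   0.672  0.    -0.   ]
bin_rim 0.81 [224. 376.]
bin_inside 0.81 [223. 380.]
bin_foot 0.87 [244. 409.]
```

View pics/w6.png

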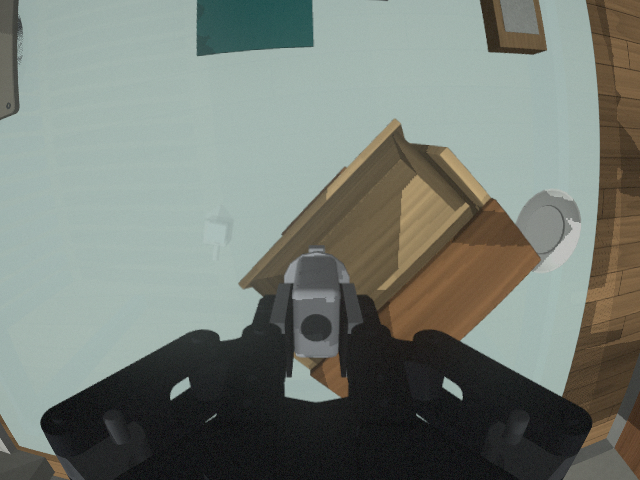

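The held holder is at (316,310). The bin's front rim runs from (241,286) to (396,121), and the roof's front edge starts at (490,200) and runs down to (380,308). Next I fit the bin pose.

Run:
```python
from h import *
v=np.load("P6.npy");P=(v[:3],Ro.from_quat(v[3:]))
for z in (106,110,114):
    A=at("wrist",(121,396),z,P);B=at("wrist",(286,241),z,P);print(z,A,B,np.linalg.norm(A-B))
C=at("wrist",(200,490),150,P);D=at("wrist",(308,380),150,P);E=at("wrist",(258,540),150,P);print("roof",C,D,E,np.linalg.norm(E-C))
print("side wall top front", at("wrist",(148,442),150,P))
A=at("wrist",(121,396),110,P);B=at("wrist",(286,241),110,P)
h=(A-B)[:2]/np.linalg.norm((A-B)[:2]); n=np.array([h[1],-h[0]]);print("hinge dir deg",np.degrees(np.arctan2(h[1],h[0])),"bin x",n)
M=(A+B)[:2]/2;print("rim mid",M,"roof edge depth from rim",(C[:2]-M)@n,(D[:2]-M)@n, "roof back",(E[:2]-M)@n,"C along",(C[:2]-M)@h)
```

```text
106 [ 609.146 -211.531  106.   ] [ 449.206 -354.63   106.   ] 214.6112311447723
110 [ 608.273 -211.624  110.   ] [ 450.257 -353.002  110.   ] 212.0301451495154
114 [ 607.399 -211.717  114.   ] [ 451.307 -351.374  114.   ] 209.44905915425846
roof [ 678.824 -281.342  150.   ] [ 578.127 -369.015  150.   ] [ 736.073 -340.138  150.   ] 82.06271631761629
side wall top front [ 636.076 -235.786  150.   ]
hinge dir deg 41.81920577586856 bin x [ 0.667 -0.745]
rim mid [ 529.265 -282.313] roof edge depth from rim 99.00033296689719 97.19604893769068 roof back 180.99005622190847 C along 112.10710062026568
```

```bash
python3 -c "
from h import *
go(601.8,-291.3,75,41.8)"
```

```text
d [0.005 0.072 0.205] rot [-0.    -0.    -0.827] [-0.     0.     2.315]
```

```bash
python3 -m creep '[{"grip":0.01,"x":0.005,"y":0.072,"z":0.06,"wx":0,"wy":0,"wz":-0.827},{"grip":0.01,"x":0.005,"y":0.072,"z":0.06,"wx":0,"wy":0,"wz":-0.827},{"grip":0.01,"x":0.005,"y":0.072,"z":0.06,"wx":0,"wy":0,"wz":-0.827},{"grip":0.01,"x":0.005,"y":0.072,"z":0.06,"wx":0,"wy":0,"wz":-0.827},{"grip":0.01,"x":0.005,"y":0.072,"z":0.06,"wx":0,"wy":0,"wz":-0.827},{"grip":0.01,"x":0.005,"y":0.072,"z":0.1,"wx":0,"wy":0,"wz":-0.827},{"grip":0.01,"x":0.005,"y":0.072,"z":0.14,"wx":0,"wy":0,"wz":-0.827},{"grip":0.01,"x":0.005,"y":0.072,"z":0.175,"wx":0,"wy":0,"wz":-0.827},{"grip":0.01,"x":0.005,"y":0.072,"z":0.195,"wx":0,"wy":0,"wz":-0.827},{"grip":0.01,"x":0.005,"y":0.072,"z":0.205,"wx":0,"wy":0,"wz":-0.827},{"grip":0.01,"x":0.005,"y":0.072,"z":0.205,"wx":0,"wy":0,"wz":-0.827},{"grip":0.01,"x":0.005,"y":0.072,"z":0.205,"wx":0,"wy":0,"wz":-0.827}]'
python3 -m creep '[{"grip":0.035,"x":0,"y":0,"z":0,"wx":0,"wy":0,"wz":0},{"grip":0.035,"x":0,"y":0,"z":0,"wx":0,"wy":0,"wz":0},{"grip":0.035,"x":0,"y":0,"z":0,"wx":0,"wy":0,"wz":0},{"grip":0.035,"x":0,"y":0,"z":-0.03,"wx":0,"wy":0,"wz":0},{"grip":0.035,"x":0,"y":0,"z":-0.08,"wx":0,"wy":0,"wz":0},{"grip":0.035,"x":0,"y":0,"z":-0.14,"wx":0,"wy":0,"wz":0},{"grip":0.035,"x":0,"y":0,"z":-0.14,"wx":0,"wy":0,"wz":0}]'
python3 -c "
from h import *
go(630.3,137,42,-81)"
```

```text
t: 13.25
ee_pos: [603.2, -292.7, 76.8]
ee_rot: [0.409, 0.913, -0.0, 0.001]
force: [-0.5, 0.2, -0.7]
finger_gap: 17.0
finger_force: 33.0
t: 14.12
ee_pos: [605.3, -293.9, 223.2]
ee_rot: [0.409, 0.913, -0.001, 0.006]
force: [0.5, 0.3, 0.9]
finger_gap: 35.0
finger_force: 0.0
d [0.307 0.305 0.179] rot [-0.002  0.013 -0.999] [0.015 0.003 2.143]
```

```bash
python3 -m creep '[{"grip":0.045,"x":0.307,"y":0.305,"z":0.1,"wx":0,"wy":0,"wz":2.13},{"grip":0.045,"x":0.307,"y":0.305,"z":0.1,"wx":0,"wy":0,"wz":2.13},{"grip":0.045,"x":0.307,"y":0.305,"z":0.1,"wx":0,"wy":0,"wz":2.13},{"grip":0.045,"x":0.307,"y":0.305,"z":0.1,"wx":0,"wy":0,"wz":2.13},{"grip":0.045,"x":0.307,"y":0.305,"z":0.1,"wx":0,"wy":0,"wz":2.13},{"grip":0.045,"x":0.307,"y":0.305,"z":0.1,"wx":0,"wy":0,"wz":2.13},{"grip":0.045,"x":0.307,"y":0.305,"z":0.1,"wx":0,"wy":0,"wz":2.13},{"grip":0.045,"x":0.307,"y":0.305,"z":0.1,"wx":0,"wy":0,"wz":2.13},{"grip":0.045,"x":0.307,"y":0.305,"z":0.1,"wx":0,"wy":0,"wz":2.13},{"grip":0.045,"x":0.307,"y":0.305,"z":0.1,"wx":0,"wy":0,"wz":2.13},{"grip":0.045,"x":0.307,"y":0.305,"z":0.1,"wx":0,"wy":0,"wz":2.13},{"grip":0.045,"x":0.307,"y":0.305,"z":0.1,"wx":0,"wy":0,"wz":2.13},{"grip":0.045,"x":0.307,"y":0.305,"z":0.1,"wx":0,"wy":0,"wz":2.13},{"grip":0.045,"x":0.307,"y":0.305,"z":0.1,"wx":0,"wy":0,"wz":2.13},{"grip":0.045,"x":0.307,"y":0.305,"z":0.1,"wx":0,"wy":0,"wz":2.13},{"grip":0.045,"x":0.307,"y":0.305,"z":0.1,"wx":0,"wy":0,"wz":2.13},{"grip":0.045,"x":0.307,"y":0.305,"z":0.1,"wx":0,"wy":0,"wz":2.13}]'
python3 - <<'E'
from h import *
im,P=snap("wrist","w7"); print(P[0],P[1].as_quat())
for q in ("holder1_mid","cup1_mid"):
    for r in env.regions_of("wrist",q)[:4]: print(q,round(r["score"],2),np.round(r["at"]),at("wrist",r["at"],60,P)[:2])
# dark hole near expected
for X in ((630.7,136.8,79),(623.7,62.3,79),(616.1,-10.4,79)):
    r,c=map(int,proj("wrist",np.array(X,float),P)); g=cv2.cvtColor(im,cv2.COLOR_BGR2GRAY)[r-15:r+16,c-15:c+16]
    m=(g<g.min()+18).astype(np.uint8);n,l,st,ce=cv2.connectedComponentsWithStats(m);i=1+np.argmax(st[1:,4]);print(X,(r,c),st[i],at("wrist",ce[i][::-1]+[r-15,c-15],79,P))
rect(im,P,690,580,190,40,79.,5,"rect7")
go(630.7,136.8,42,-80.5)
E
```

```text
t: 16.25
ee_pos: [625.1, 140.1, 114.9]
ee_rot: [0.996, 0.085, 0.0, 0.0]
force: [-0.3, -0.1, 0.0]
finger_gap: 45.0
finger_force: 0.0
[625.089 140.115 114.946] [0.996 0.085 0.    0.   ]
holder1_mid 0.72 [296. 521.] [615.405  -8.26 ]
cup1_mid 0.71 [385. 265.] [517.972 159.904]
(630.7, 136.8, 79) (253, 325) [  6   5  20  20 298] [631.004 136.924  79.   ]
(623.7, 62.3, 79) (283, 446) [  8   8  17  17 225] [623.784  62.175  79.   ]
(616.1, -10.4, 79) (307, 536) [ 11   8  13  14 144] [616.692 -11.045  79.   ]
d [0.005 0.004 0.073] rot [ 0.    -0.     0.004] [ 0.     0.    -3.137]
```

View pics/rect7.png

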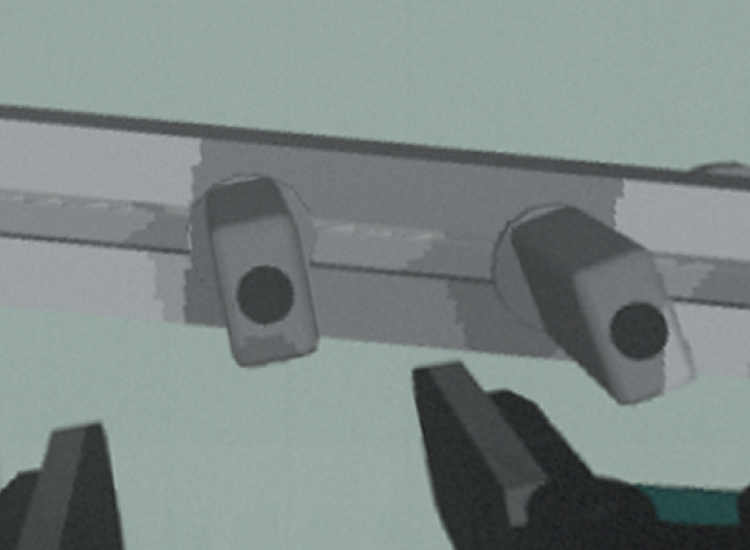

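B's hole at (265,295) gives (631.0,136.9) with its long axis at +10.7°. C gives (623.8,62.2) at about +20°. Gripping, turning and lifting B.

```bash
python3 -m creep '[{"grip":0.045,"x":0.0053,"y":0.0042,"z":0.02,"wx":0,"wy":0,"wz":-0.015},{"grip":0.045,"x":0.0053,"y":0.0042,"z":0.04,"wx":0,"wy":0,"wz":-0.015},{"grip":0.045,"x":0.0053,"y":0.0042,"z":0.06,"wx":0,"wy":0,"wz":-0.015},{"grip":0.045,"x":0.0053,"y":0.0042,"z":0.073,"wx":0,"wy":0,"wz":-0.015},{"grip":0.045,"x":0.0053,"y":0.0042,"z":0.073,"wx":0,"wy":0,"wz":-0.015},{"grip":0.01,"x":0.0053,"y":0.0042,"z":0.073,"wx":0,"wy":0,"wz":-0.015},{"grip":0.01,"x":0.0053,"y":0.0042,"z":0.073,"wx":0,"wy":0,"wz":-0.015},{"grip":0.01,"x":0.0053,"y":0.0042,"z":0.073,"wx":0,"wy":0,"wz":-0.015},{"grip":0.01,"x":0.0053,"y":0.0042,"z":0.073,"wx":0,"wy":0,"wz":-0.015}]' 30
python3 -m creep '[{"grip":0.01,"x":0,"y":0,"z":-0.001,"wx":0,"wy":0,"wz":-0.15},{"grip":0.01,"x":0,"y":0,"z":-0.001,"wx":0,"wy":0,"wz":-0.3},{"grip":0.01,"x":0,"y":0,"z":-0.001,"wx":0,"wy":0,"wz":-0.45},{"grip":0.01,"x":0,"y":0,"z":-0.001,"wx":0,"wy":0,"wz":-0.6},{"grip":0.01,"x":0,"y":0,"z":-0.001,"wx":0,"wy":0,"wz":-0.75},{"grip":0.01,"x":0,"y":0,"z":-0.001,"wx":0,"wy":0,"wz":-0.9},{"grip":0.01,"x":0,"y":0,"z":-0.001,"wx":0,"wy":0,"wz":-1.05},{"grip":0.01,"x":0,"y":0,"z":-0.001,"wx":0,"wy":0,"wz":-1.2},{"grip":0.01,"x":0,"y":0,"z":-0.001,"wx":0,"wy":0,"wz":-1.286},{"grip":0.01,"x":0,"y":0,"z":-0.001,"wx":0,"wy":0,"wz":-1.286},{"grip":0.01,"x":0,"y":0,"z":-0.001,"wx":0,"wy":0,"wz":-1.286}]'
python3 -c "
from h import *
s=env.read_state();print(s['torque'],s['q'],s['force']);p,q=pose();print(q.as_matrix())"
```

```text
t: 17.52
ee_pos: [631.9, 137.0, 43.1]
ee_rot: [0.996, 0.092, 0.001, -0.0]
force: [0.7, 0.3, 4.2]
finger_gap: 17.6
finger_force: 35.0
t: 18.9
ee_pos: [631.1, 137.0, 43.1]
ee_rot: [0.742, 0.67, 0.0, 0.0]
force: [-0.2, 0.4, 2.3]
finger_gap: 17.4
finger_force: 34.7
[ 0.199 -0.    -0.031] [0.134 0.387 1.51  0.    1.244 0.236] [-0.227  0.351  2.338]
[[ 0.102  0.995  0.   ]
 [ 0.995 -0.102  0.   ]
 [ 0.     0.    -1.   ]]
```

```bash
python3 -m creep '[{"grip":0.01,"x":0,"y":0,"z":-0.002,"wx":0,"wy":0,"wz":0},{"grip":0.01,"x":0,"y":0,"z":-0.004,"wx":0,"wy":0,"wz":0},{"grip":0.01,"x":0,"y":0,"z":-0.006,"wx":0,"wy":0,"wz":0},{"grip":0.01,"x":0,"y":0,"z":-0.008,"wx":0,"wy":0,"wz":0}]';python3 -m creep '[{"grip":0.01,"x":0,"y":0,"z":-0.004,"wx":0,"wy":0,"wz":0},{"grip":0.01,"x":0,"y":0,"z":-0.008,"wx":0,"wy":0,"wz":0},{"grip":0.01,"x":0,"y":0,"z":-0.014,"wx":0,"wy":0,"wz":0},{"grip":0.01,"x":0,"y":0,"z":-0.024,"wx":0,"wy":0,"wz":0},{"grip":0.01,"x":0,"y":0,"z":-0.06,"wx":0,"wy":0,"wz":0},{"grip":0.01,"x":0,"y":0,"z":-0.12,"wx":0,"wy":0,"wz":0},{"grip":0.01,"x":0,"y":0,"z":-0.16,"wx":0,"wy":0,"wz":0},{"grip":0.01,"x":0,"y":0,"z":-0.16,"wx":0,"wy":0,"wz":0}]'; python3 -c "
from h import *
go(577.9,-312.6,75,41.8)"
```

```text
t: 19.4
ee_pos: [630.9, 136.8, 51.0]
ee_rot: [0.742, 0.671, -0.0, -0.0]
force: [0.2, -0.6, -1.4]
finger_gap: 17.1
finger_force: 34.3
t: 20.4
ee_pos: [633.9, 137.3, 217.5]
ee_rot: [0.742, 0.671, 0.004, 0.003]
force: [0.6, 0.0, -0.5]
finger_gap: 17.3
finger_force: 34.3
d [-0.454 -0.012  0.141] rot [ 0.01   0.002 -0.83 ] [ 0.002 -0.012  2.312]
```

```bash
python3 -m creep '[{"grip":0.01,"x":-0.453,"y":-0.007,"z":0,"wx":0,"wy":0,"wz":-0.83},{"grip":0.01,"x":-0.453,"y":-0.007,"z":0,"wx":0,"wy":0,"wz":-0.83},{"grip":0.01,"x":-0.453,"y":-0.007,"z":0,"wx":0,"wy":0,"wz":-0.83},{"grip":0.01,"x":-0.453,"y":-0.007,"z":0,"wx":0,"wy":0,"wz":-0.83},{"grip":0.01,"x":-0.453,"y":-0.007,"z":0,"wx":0,"wy":0,"wz":-0.83},{"grip":0.01,"x":-0.453,"y":-0.007,"z":0,"wx":0,"wy":0,"wz":-0.83},{"grip":0.01,"x":-0.453,"y":-0.007,"z":0,"wx":0,"wy":0,"wz":-0.83},{"grip":0.01,"x":-0.453,"y":-0.007,"z":0,"wx":0,"wy":0,"wz":-0.83},{"grip":0.01,"x":-0.453,"y":-0.007,"z":0,"wx":0,"wy":0,"wz":-0.83},{"grip":0.01,"x":-0.453,"y":-0.007,"z":0,"wx":0,"wy":0,"wz":-0.83},{"grip":0.01,"x":-0.453,"y":-0.007,"z":0,"wx":0,"wy":0,"wz":-0.83},{"grip":0.01,"x":-0.453,"y":-0.007,"z":0.04,"wx":0,"wy":0,"wz":-0.83},{"grip":0.01,"x":-0.453,"y":-0.007,"z":0.08,"wx":0,"wy":0,"wz":-0.83},{"grip":0.01,"x":-0.453,"y":-0.007,"z":0.115,"wx":0,"wy":0,"wz":-0.83},{"grip":0.01,"x":-0.453,"y":-0.007,"z":0.137,"wx":0,"wy":0,"wz":-0.83},{"grip":0.01,"x":-0.453,"y":-0.007,"z":0.137,"wx":0,"wy":0,"wz":-0.83},{"grip":0.01,"x":-0.453,"y":-0.007,"z":0.137,"wx":0,"wy":0,"wz":-0.83}]'
python3 -m creep '[{"grip":0.035,"x":0,"y":0,"z":0,"wx":0,"wy":0,"wz":0},{"grip":0.035,"x":0,"y":0,"z":0,"wx":0,"wy":0,"wz":0},{"grip":0.035,"x":0,"y":0,"z":0,"wx":0,"wy":0,"wz":0},{"grip":0.035,"x":0,"y":0,"z":-0.03,"wx":0,"wy":0,"wz":0},{"grip":0.035,"x":0,"y":0,"z":-0.08,"wx":0,"wy":0,"wz":0},{"grip":0.035,"x":0,"y":0,"z":-0.14,"wx":0,"wy":0,"wz":0},{"grip":0.035,"x":0,"y":0,"z":-0.14,"wx":0,"wy":0,"wz":0},{"grip":0.035,"x":0,"y":0,"z":-0.14,"wx":0,"wy":0,"wz":0}]'
python3 - <<'E'
from h import *
go(623.8,62.2,112,-70)
im,P=snap("wrist","w8"); print(P[0],P[1].as_quat())
E
```

```text
t: 22.52
ee_pos: [580.0, -313.5, 75.9]
ee_rot: [0.408, 0.913, -0.0, 0.001]
force: [-0.4, 0.4, -0.9]
finger_gap: 17.2
finger_force: 34.3
t: 23.52
ee_pos: [578.9, -313.3, 214.1]
ee_rot: [0.408, 0.913, -0.0, 0.0]
force: [-0.4, -0.8, -1.2]
finger_gap: 35.0
finger_force: 0.0
d [0.25  0.284 0.102] rot [-0.     0.001 -1.19 ] [0.001 0.    1.952]
[ 578.896 -313.253  214.119] [ 0.408  0.913 -0.     0.   ]
```

```bash
python3 -m creep '[{"grip":0.045,"x":0.25,"y":0.284,"z":0.05,"wx":0,"wy":0,"wz":1.952},{"grip":0.045,"x":0.25,"y":0.284,"z":0.05,"wx":0,"wy":0,"wz":1.952},{"grip":0.045,"x":0.25,"y":0.284,"z":0.1,"wx":0,"wy":0,"wz":1.952},{"grip":0.045,"x":0.25,"y":0.284,"z":0.1,"wx":0,"wy":0,"wz":1.952},{"grip":0.045,"x":0.25,"y":0.284,"z":0.1,"wx":0,"wy":0,"wz":1.952},{"grip":0.045,"x":0.25,"y":0.284,"z":0.1,"wx":0,"wy":0,"wz":1.952},{"grip":0.045,"x":0.25,"y":0.284,"z":0.1,"wx":0,"wy":0,"wz":1.952},{"grip":0.045,"x":0.25,"y":0.284,"z":0.1,"wx":0,"wy":0,"wz":1.952},{"grip":0.045,"x":0.25,"y":0.284,"z":0.1,"wx":0,"wy":0,"wz":1.952},{"grip":0.045,"x":0.25,"y":0.284,"z":0.1,"wx":0,"wy":0,"wz":1.952},{"grip":0.045,"x":0.25,"y":0.284,"z":0.1,"wx":0,"wy":0,"wz":1.952},{"grip":0.045,"x":0.25,"y":0.284,"z":0.1,"wx":0,"wy":0,"wz":1.952},{"grip":0.045,"x":0.25,"y":0.284,"z":0.1,"wx":0,"wy":0,"wz":1.952},{"grip":0.045,"x":0.25,"y":0.284,"z":0.1,"wx":0,"wy":0,"wz":1.952},{"grip":0.045,"x":0.25,"y":0.284,"z":0.1,"wx":0,"wy":0,"wz":1.952}]'
cat >> h.py <<'E'
def hole(im,P,X):
    r,c=map(int,proj("wrist",np.array(X,float),P)); g=cv2.cvtColor(im,cv2.COLOR_BGR2GRAY)[r-15:r+16,c-15:c+16]
    m=(g<g.min()+18).astype(np.uint8);n,l,st,ce=cv2.connectedComponentsWithStats(m);i=1+np.argmax(st[1:,4]);return st[i],at("wrist",ce[i][::-1]+[r-15,c-15],X[2],P)
E
python3 - <<'E'
from h import *
im,P=snap("wrist","w9"); print(P[0],P[1].as_quat())
for X in ((623.8,62.2,79),(616.6,-11,79)): print(hole(im,P,X))
rect(im,P,660,590,100,-40,79.,5,"rect9")
go(*hole(im,P,(623.8,62.2,79))[1][:2],42,-70)
E
```

```text
t: 25.45
ee_pos: [623.7, 62.5, 113.9]
ee_rot: [0.985, 0.174, -0.0, 0.0]
force: [0.6, 0.7, 0.1]
finger_gap: 44.9
finger_force: 0.0
[623.701  62.491 113.875] [ 0.985  0.174 -0.     0.   ]
(array([  6,   7,  20,  19, 292], dtype=int32), array([623.633,  62.01 ,  79.   ]))
(array([ 0, 17,  8, 14, 59], dtype=int32), array([607.879,  -6.128,  79.   ]))
d [-0.     0.     0.072] rot [-0. -0.  0.] [ 0.    -0.    -3.141]
```

View pics/rect9.png

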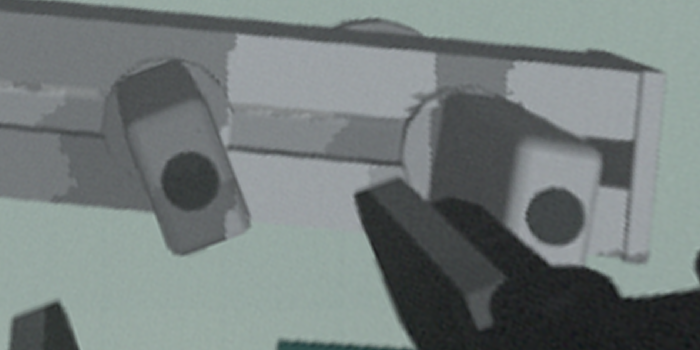

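C is at (190,180) in the crop with its long axis at +20.8°. D is at (555,215), which gives (617,-11) at about -4.5°. Gripping, turning and lifting C.

```bash
python3 -m creep '[{"grip":0.045,"x":0,"y":0,"z":0.02,"wx":0,"wy":0,"wz":-0.013},{"grip":0.045,"x":0,"y":0,"z":0.04,"wx":0,"wy":0,"wz":-0.013},{"grip":0.045,"x":0,"y":0,"z":0.06,"wx":0,"wy":0,"wz":-0.013},{"grip":0.045,"x":0,"y":0,"z":0.072,"wx":0,"wy":0,"wz":-0.013},{"grip":0.045,"x":0,"y":0,"z":0.072,"wx":0,"wy":0,"wz":-0.013},{"grip":0.01,"x":0,"y":0,"z":0.072,"wx":0,"wy":0,"wz":-0.013},{"grip":0.01,"x":0,"y":0,"z":0.072,"wx":0,"wy":0,"wz":-0.013},{"grip":0.01,"x":0,"y":0,"z":0.072,"wx":0,"wy":0,"wz":-0.013},{"grip":0.01,"x":0,"y":0,"z":0.072,"wx":0,"wy":0,"wz":-0.013}]' 30
python3 -m creep '[{"grip":0.01,"x":0,"y":0,"z":-0.001,"wx":0,"wy":0,"wz":-0.15},{"grip":0.01,"x":0,"y":0,"z":-0.001,"wx":0,"wy":0,"wz":-0.3},{"grip":0.01,"x":0,"y":0,"z":-0.001,"wx":0,"wy":0,"wz":-0.45},{"grip":0.01,"x":0,"y":0,"z":-0.001,"wx":0,"wy":0,"wz":-0.6},{"grip":0.01,"x":0,"y":0,"z":-0.001,"wx":0,"wy":0,"wz":-0.75},{"grip":0.01,"x":0,"y":0,"z":-0.001,"wx":0,"wy":0,"wz":-0.9},{"grip":0.01,"x":0,"y":0,"z":-0.001,"wx":0,"wy":0,"wz":-1.05},{"grip":0.01,"x":0,"y":0,"z":-0.001,"wx":0,"wy":0,"wz":-1.11},{"grip":0.01,"x":0,"y":0,"z":-0.001,"wx":0,"wy":0,"wz":-1.11},{"grip":0.01,"x":0,"y":0,"z":-0.001,"wx":0,"wy":0,"wz":-1.11}]'
python3 -m creep '[{"grip":0.01,"x":0,"y":0,"z":-0.001,"wx":0,"wy":0,"wz":0},{"grip":0.01,"x":0,"y":0,"z":-0.002,"wx":0,"wy":0,"wz":0},{"grip":0.01,"x":0,"y":0,"z":-0.003,"wx":0,"wy":0,"wz":0},{"grip":0.01,"x":0,"y":0,"z":-0.005,"wx":0,"wy":0,"wz":0}]'
python3 -c "
from h import *
s=env.read_state();print(s['torque'],s['force']);p,q=pose();print(q.as_matrix())"
```

```text
t: 26.62
ee_pos: [624.6, 62.5, 43.0]
ee_rot: [0.984, 0.18, 0.001, 0.0]
force: [0.5, -0.1, 5.6]
finger_gap: 17.1
finger_force: 35.4
t: 27.88
ee_pos: [623.8, 62.7, 43.1]
ee_rot: [0.742, 0.671, 0.0, -0.0]
force: [-0.3, 1.5, 1.7]
finger_gap: 17.4
finger_force: 35.0
t: 28.38
ee_pos: [623.5, 62.5, 47.8]
ee_rot: [0.741, 0.671, -0.0, -0.0]
force: [-0.1, -0.1, -1.0]
finger_gap: 17.1
finger_force: 34.7
[ 0.03  -0.014 -0.027] [-0.1   -0.065 -1.027]
[[ 0.099  0.995 -0.   ]
 [ 0.995 -0.099 -0.   ]
 [-0.    -0.    -1.   ]]
```

```bash
python3 -m creep '[{"grip":0.01,"x":0,"y":0,"z":-0.004,"wx":0,"wy":0,"wz":0},{"grip":0.01,"x":0,"y":0,"z":-0.008,"wx":0,"wy":0,"wz":0},{"grip":0.01,"x":0,"y":0,"z":-0.014,"wx":0,"wy":0,"wz":0},{"grip":0.01,"x":0,"y":0,"z":-0.024,"wx":0,"wy":0,"wz":0},{"grip":0.01,"x":0,"y":0,"z":-0.06,"wx":0,"wy":0,"wz":0},{"grip":0.01,"x":0,"y":0,"z":-0.12,"wx":0,"wy":0,"wz":0},{"grip":0.01,"x":0,"y":0,"z":-0.165,"wx":0,"wy":0,"wz":0}]' && python3 -m creep '[{"grip":0.01,"x":-0.401,"y":-0.03,"z":0,"wx":0,"wy":0,"wz":-0.83},{"grip":0.01,"x":-0.401,"y":-0.03,"z":0,"wx":0,"wy":0,"wz":-0.83},{"grip":0.01,"x":-0.401,"y":-0.03,"z":0,"wx":0,"wy":0,"wz":-0.83},{"grip":0.01,"x":-0.401,"y":-0.03,"z":0,"wx":0,"wy":0,"wz":-0.83},{"grip":0.01,"x":-0.401,"y":-0.03,"z":0,"wx":0,"wy":0,"wz":-0.83},{"grip":0.01,"x":-0.401,"y":-0.03,"z":0,"wx":0,"wy":0,"wz":-0.83},{"grip":0.01,"x":-0.401,"y":-0.03,"z":0,"wx":0,"wy":0,"wz":-0.83},{"grip":0.01,"x":-0.401,"y":-0.03,"z":0,"wx":0,"wy":0,"wz":-0.83},{"grip":0.01,"x":-0.401,"y":-0.03,"z":0,"wx":0,"wy":0,"wz":-0.83},{"grip":0.01,"x":-0.401,"y":-0.03,"z":0,"wx":0,"wy":0,"wz":-0.83},{"grip":0.01,"x":-0.401,"y":-0.03,"z":0.04,"wx":0,"wy":0,"wz":-0.83},{"grip":0.01,"x":-0.401,"y":-0.03,"z":0.08,"wx":0,"wy":0,"wz":-0.83},{"grip":0.01,"x":-0.401,"y":-0.03,"z":0.115,"wx":0,"wy":0,"wz":-0.83},{"grip":0.01,"x":-0.401,"y":-0.03,"z":0.137,"wx":0,"wy":0,"wz":-0.83},{"grip":0.01,"x":-0.401,"y":-0.03,"z":0.137,"wx":0,"wy":0,"wz":-0.83},{"grip":0.01,"x":-0.401,"y":-0.03,"z":0.137,"wx":0,"wy":0,"wz":-0.83}]'
python3 -m creep '[{"grip":0.035,"x":0,"y":0,"z":0,"wx":0,"wy":0,"wz":0},{"grip":0.035,"x":0,"y":0,"z":0,"wx":0,"wy":0,"wz":0},{"grip":0.035,"x":0,"y":0,"z":0,"wx":0,"wy":0,"wz":0},{"grip":0.035,"x":0,"y":0,"z":-0.03,"wx":0,"wy":0,"wz":0},{"grip":0.035,"x":0,"y":0,"z":-0.08,"wx":0,"wy":0,"wz":0},{"grip":0.035,"x":0,"y":0,"z":-0.14,"wx":0,"wy":0,"wz":0},{"grip":0.035,"x":0,"y":0,"z":-0.14,"wx":0,"wy":0,"wz":0},{"grip":0.035,"x":0,"y":0,"z":-0.14,"wx":0,"wy":0,"wz":0}]'
python3 - <<'E'
from h import *
go(617,-11,112,-94.5)
im,P=snap("wrist","w10"); print(P[0],P[1].as_quat())
for r in env.find_in("wrist","holder1_mid")[:4]: print(round(r["score"],2),np.round(r["at"]),at("wrist",r["at"],50,P))
E
```

```text
t: 29.25
ee_pos: [624.3, 62.5, 216.6]
ee_rot: [0.741, 0.671, 0.001, 0.001]
force: [0.4, -0.6, -0.7]
finger_gap: 17.3
finger_force: 34.7
t: 31.25
ee_pos: [555.4, -334.0, 77.8]
ee_rot: [0.407, 0.913, -0.0, 0.001]
force: [0.1, -0.2, -1.3]
finger_gap: 17.1
finger_force: 34.7
t: 32.25
ee_pos: [554.3, -333.6, 216.1]
ee_rot: [0.408, 0.913, -0.0, 0.0]
force: [-0.6, -0.1, -0.6]
finger_gap: 34.9
finger_force: 0.0
d [0.198 0.262 0.104] rot [-0.     0.001 -0.761] [0.001 0.    2.38 ]
[ 554.32  -333.616  216.112] [ 0.408  0.913 -0.     0.   ]
0.66 [ 32. 574.] [620.187  -6.446  50.   ]
```

```bash
python3 -m creep '[{"grip":0.045,"x":0.198,"y":0.262,"z":0.05,"wx":0,"wy":0,"wz":-0.761},{"grip":0.045,"x":0.198,"y":0.262,"z":0.05,"wx":0,"wy":0,"wz":-0.761},{"grip":0.045,"x":0.198,"y":0.262,"z":0.104,"wx":0,"wy":0,"wz":-0.761},{"grip":0.045,"x":0.198,"y":0.262,"z":0.104,"wx":0,"wy":0,"wz":-0.761},{"grip":0.045,"x":0.198,"y":0.262,"z":0.104,"wx":0,"wy":0,"wz":-0.761},{"grip":0.045,"x":0.198,"y":0.262,"z":0.104,"wx":0,"wy":0,"wz":-0.761},{"grip":0.045,"x":0.198,"y":0.262,"z":0.104,"wx":0,"wy":0,"wz":-0.761},{"grip":0.045,"x":0.198,"y":0.262,"z":0.104,"wx":0,"wy":0,"wz":-0.761},{"grip":0.045,"x":0.198,"y":0.262,"z":0.104,"wx":0,"wy":0,"wz":-0.761},{"grip":0.045,"x":0.198,"y":0.262,"z":0.104,"wx":0,"wy":0,"wz":-0.761}]'
python3 - <<'E'
from h import *
im,P=snap("wrist","w11"); print(P[0],P[1].as_quat())
s,X=hole(im,P,(617,-11,79));print(s,X)
go(*X[:2],42,85.5)
for r in env.regions_of("wrist","cup1_mid")[:4]: print(round(r["score"],2),np.round(r["at"]),at("wrist",r["at"],30,P))
E
```

```text
t: 33.6
ee_pos: [617.4, -12.4, 112.5]
ee_rot: [0.04, 0.999, -0.0, 0.0]
force: [-0.2, -0.3, 0.1]
finger_gap: 45.3
finger_force: 0.0
[617.35  -12.389 112.455] [ 0.04   0.999 -0.     0.   ]
[  6   6  20  19 294] [616.616 -11.139  79.   ]
d [0.001 0.001 0.07 ] rot [-0.     0.001 -0.002] [0.001 0.    3.14 ]
0.98 [ 28. 540.] [470.061 164.522  30.   ]
0.5 [250. 317.] [624.955 -11.328  30.   ]
```

```bash
python3 -m creep '[{"grip":0.045,"x":0.001,"y":0.001,"z":0.02,"wx":0,"wy":0,"wz":0},{"grip":0.045,"x":0.001,"y":0.001,"z":0.04,"wx":0,"wy":0,"wz":0},{"grip":0.045,"x":0.001,"y":0.001,"z":0.06,"wx":0,"wy":0,"wz":0},{"grip":0.045,"x":0.001,"y":0.001,"z":0.07,"wx":0,"wy":0,"wz":0},{"grip":0.045,"x":0.001,"y":0.001,"z":0.07,"wx":0,"wy":0,"wz":0},{"grip":0.01,"x":0.001,"y":0.001,"z":0.07,"wx":0,"wy":0,"wz":0},{"grip":0.01,"x":0.001,"y":0.001,"z":0.07,"wx":0,"wy":0,"wz":0},{"grip":0.01,"x":0.001,"y":0.001,"z":0.07,"wx":0,"wy":0,"wz":0},{"grip":0.01,"x":0.001,"y":0.001,"z":0.07,"wx":0,"wy":0,"wz":0}]' 30
python3 -m creep '[{"grip":0.01,"x":0,"y":0,"z":-0.001,"wx":0,"wy":0,"wz":0.15},{"grip":0.01,"x":0,"y":0,"z":-0.001,"wx":0,"wy":0,"wz":0.3},{"grip":0.01,"x":0,"y":0,"z":-0.001,"wx":0,"wy":0,"wz":0.45},{"grip":0.01,"x":0,"y":0,"z":-0.001,"wx":0,"wy":0,"wz":0.6},{"grip":0.01,"x":0,"y":0,"z":-0.001,"wx":0,"wy":0,"wz":0.75},{"grip":0.01,"x":0,"y":0,"z":-0.001,"wx":0,"wy":0,"wz":0.9},{"grip":0.01,"x":0,"y":0,"z":-0.001,"wx":0,"wy":0,"wz":1.05},{"grip":0.01,"x":0,"y":0,"z":-0.001,"wx":0,"wy":0,"wz":1.2},{"grip":0.01,"x":0,"y":0,"z":-0.001,"wx":0,"wy":0,"wz":1.35},{"grip":0.01,"x":0,"y":0,"z":-0.001,"wx":0,"wy":0,"wz":1.5},{"grip":0.01,"x":0,"y":0,"z":-0.001,"wx":0,"wy":0,"wz":1.588},{"grip":0.01,"x":0,"y":0,"z":-0.001,"wx":0,"wy":0,"wz":1.588},{"grip":0.01,"x":0,"y":0,"z":-0.001,"wx":0,"wy":0,"wz":1.588}]'
python3 -m creep '[{"grip":0.01,"x":0,"y":0,"z":-0.001,"wx":0,"wy":0,"wz":0},{"grip":0.01,"x":0,"y":0,"z":-0.002,"wx":0,"wy":0,"wz":0},{"grip":0.01,"x":0,"y":0,"z":-0.003,"wx":0,"wy":0,"wz":0},{"grip":0.01,"x":0,"y":0,"z":-0.005,"wx":0,"wy":0,"wz":0}]'
python3 -c "
from h import *
s=env.read_state();print(s['torque'],s['force']);p,q=pose();print(q.as_matrix())"
```

```text
t: 34.83
ee_pos: [617.1, -10.3, 43.1]
ee_rot: [0.039, 0.999, -0.0, 0.001]
force: [-0.5, 0.0, 5.5]
finger_gap: 17.2
finger_force: 33.9
t: 36.45
ee_pos: [616.3, -10.1, 43.1]
ee_rot: [0.74, 0.673, 0.0, 0.0]
force: [0.6, 1.1, 2.9]
finger_gap: 17.3
finger_force: 33.3
t: 36.95
ee_pos: [616.0, -10.1, 47.8]
ee_rot: [0.74, 0.672, -0.0, -0.0]
force: [-0.3, 0.0, -1.3]
finger_gap: 17.3
finger_force: 32.9
[ 0.016 -0.004  0.012] [-0.297  0.045 -1.253]
[[ 0.096  0.995 -0.001]
 [ 0.995 -0.096  0.   ]
 [ 0.    -0.001 -1.   ]]
```

```bash
python3 -m creep '[{"grip":0.01,"x":0,"y":0,"z":-0.004,"wx":0,"wy":0,"wz":0},{"grip":0.01,"x":0,"y":0,"z":-0.008,"wx":0,"wy":0,"wz":0},{"grip":0.01,"x":0,"y":0,"z":-0.014,"wx":0,"wy":0,"wz":0},{"grip":0.01,"x":0,"y":0,"z":-0.024,"wx":0,"wy":0,"wz":0},{"grip":0.01,"x":0,"y":0,"z":-0.06,"wx":0,"wy":0,"wz":0},{"grip":0.01,"x":0,"y":0,"z":-0.12,"wx":0,"wy":0,"wz":0},{"grip":0.01,"x":0,"y":0,"z":-0.165,"wx":0,"wy":0,"wz":0}]' && python3 -m creep '[{"grip":0.01,"x":-0.352,"y":-0.052,"z":0,"wx":0,"wy":0,"wz":-0.83},{"grip":0.01,"x":-0.352,"y":-0.052,"z":0,"wx":0,"wy":0,"wz":-0.83},{"grip":0.01,"x":-0.352,"y":-0.052,"z":0,"wx":0,"wy":0,"wz":-0.83},{"grip":0.01,"x":-0.352,"y":-0.052,"z":0,"wx":0,"wy":0,"wz":-0.83},{"grip":0.01,"x":-0.352,"y":-0.052,"z":0,"wx":0,"wy":0,"wz":-0.83},{"grip":0.01,"x":-0.352,"y":-0.052,"z":0,"wx":0,"wy":0,"wz":-0.83},{"grip":0.01,"x":-0.352,"y":-0.052,"z":0,"wx":0,"wy":0,"wz":-0.83},{"grip":0.01,"x":-0.352,"y":-0.052,"z":0,"wx":0,"wy":0,"wz":-0.83},{"grip":0.01,"x":-0.352,"y":-0.052,"z":0,"wx":0,"wy":0,"wz":-0.83},{"grip":0.01,"x":-0.352,"y":-0.052,"z":0.04,"wx":0,"wy":0,"wz":-0.83},{"grip":0.01,"x":-0.352,"y":-0.052,"z":0.08,"wx":0,"wy":0,"wz":-0.83},{"grip":0.01,"x":-0.352,"y":-0.052,"z":0.115,"wx":0,"wy":0,"wz":-0.83},{"grip":0.01,"x":-0.352,"y":-0.052,"z":0.137,"wx":0,"wy":0,"wz":-0.83},{"grip":0.01,"x":-0.352,"y":-0.052,"z":0.137,"wx":0,"wy":0,"wz":-0.83},{"grip":0.01,"x":-0.352,"y":-0.052,"z":0.137,"wx":0,"wy":0,"wz":-0.83}]'
python3 -m creep '[{"grip":0.035,"x":0,"y":0,"z":0,"wx":0,"wy":0,"wz":0},{"grip":0.035,"x":0,"y":0,"z":0,"wx":0,"wy":0,"wz":0},{"grip":0.035,"x":0,"y":0,"z":0,"wx":0,"wy":0,"wz":0},{"grip":0.035,"x":0,"y":0,"z":-0.03,"wx":0,"wy":0,"wz":0},{"grip":0.035,"x":0,"y":0,"z":-0.08,"wx":0,"wy":0,"wz":0},{"grip":0.035,"x":0,"y":0,"z":-0.14,"wx":0,"wy":0,"wz":0},{"grip":0.035,"x":0,"y":0,"z":-0.14,"wx":0,"wy":0,"wz":0},{"grip":0.035,"x":0,"y":0,"z":-0.14,"wx":0,"wy":0,"wz":0}]'
python3 -c "
from h import *
go(490,-250,280,41.8)"
```

```text
t: 37.83
ee_pos: [616.8, -10.2, 216.6]
ee_rot: [0.74, 0.672, 0.001, 0.001]
force: [1.2, 0.5, -1.0]
finger_gap: 16.9
finger_force: 33.0
t: 39.7
ee_pos: [531.8, -355.3, 77.4]
ee_rot: [0.406, 0.914, -0.0, 0.001]
force: [0.6, 0.2, -0.9]
finger_gap: 17.2
finger_force: 32.9
t: 40.7
ee_pos: [530.7, -355.7, 216.1]
ee_rot: [0.406, 0.914, -0.0, 0.0]
force: [-0.2, -0.9, -0.8]
finger_gap: 35.1
finger_force: 0.0
d [ 0.106  0.041 -0.064] rot [0.    0.001 0.004] [-0.001  0.    -3.137]
```

```bash
python3 -m creep '[{"grip":0.0,"x":0.106,"y":0.041,"z":-0.064,"wx":0,"wy":0,"wz":0},{"grip":0.0,"x":0.106,"y":0.041,"z":-0.064,"wx":0,"wy":0,"wz":0},{"grip":0.0,"x":0.106,"y":0.041,"z":-0.064,"wx":0,"wy":0,"wz":0},{"grip":0.0,"x":0.106,"y":0.041,"z":-0.064,"wx":0,"wy":0,"wz":0},{"grip":0.0,"x":0.106,"y":0.041,"z":-0.064,"wx":0,"wy":0,"wz":0}]'
python3 - <<'E'
from h import *
im,P=snap("wrist","w12"); print(P[0],P[1].as_quat());np.save("P12.npy",np.r_[P[0],P[1].as_quat()])
for r in env.regions_of("wrist","holder1_mid")[:5]: print(round(r["score"],2),np.round(r["at"]),at("wrist",r["at"],50,P))
t,_=snap("top","top12");s,_=snap("side")
for r in env.find_in("top","cup1_mid")[:5]: print("cup",round(r["score"],2),np.round(r["at"]),at("top",r["at"],30)[:2])
o=np.zeros((600,800,3),np.uint8);o[:480,:640]=im;o[360:,:]=0;o[360:600,:400]=cv2.resize(t[180:330,190:440],(400,240));o[360:600,400:]=cv2.resize(s[150:270,320:520],(400,240));cv2.imwrite("pics/c12.png",o)
E
```

```text
t: 41.32
ee_pos: [489.6, -249.8, 277.7]
ee_rot: [0.407, 0.914, 0.0, -0.002]
force: [0.7, -0.6, -0.5]
finger_gap: 0.0
finger_force: 0.0
[ 489.569 -249.803  277.719] [ 0.407  0.914  0.    -0.002]
0.82 [288. 282.] [ 526.221 -348.533   50.   ]
cup 0.74 [276. 283.] [460.486 160.698]
```

View pics/c12.png

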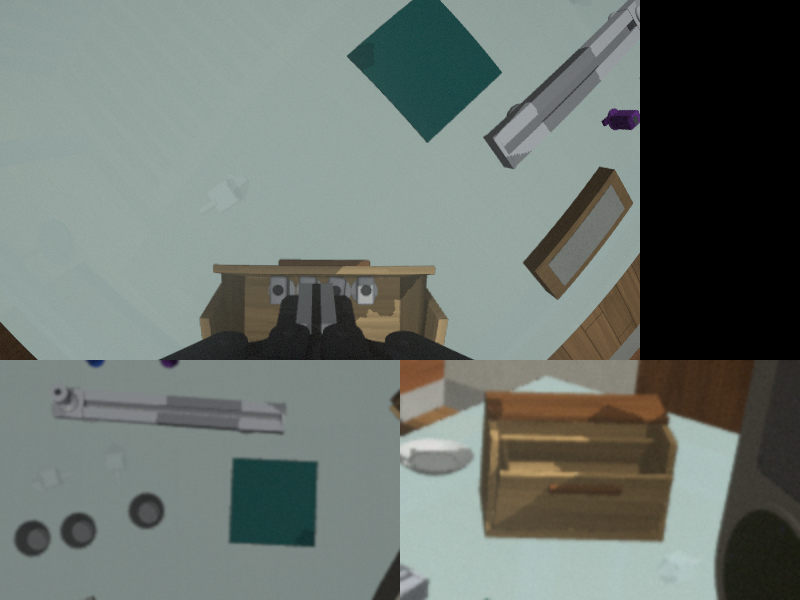

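All four holders stand in the bin along its front panel, at (278,290), (308,285), (338,290) and (366,290). The rim spans (213,268) to (435,268), the bar is empty, and the three cups are where they were. Now I push the bin shut with closed fingers.

```bash
python3 -c "
from h import *
go(502,-251.8,75,41.8)"
```

```text
d [-0.01   0.008  0.204] rot [-0.    -0.001  0.004] [ 0.002 -0.001 -3.138]
```

```bash
python3 -m creep '[{"grip":0.0,"x":-0.01,"y":0.008,"z":0.06,"wx":0,"wy":0,"wz":0.004},{"grip":0.0,"x":-0.01,"y":0.008,"z":0.12,"wx":0,"wy":0,"wz":0.004},{"grip":0.0,"x":-0.01,"y":0.008,"z":0.17,"wx":0,"wy":0,"wz":0.004},{"grip":0.0,"x":-0.01,"y":0.008,"z":0.204,"wx":0,"wy":0,"wz":0.004},{"grip":0.0,"x":-0.01,"y":0.008,"z":0.204,"wx":0,"wy":0,"wz":0.004},{"grip":0.0,"x":-0.01,"y":0.008,"z":0.204,"wx":0,"wy":0,"wz":0.004}]' && python3 -m creep '[{"grip":0.0,"x":-0.006,"y":0,"z":0,"wx":0,"wy":0,"wz":0},{"grip":0.0,"x":-0.012,"y":0,"z":0,"wx":0,"wy":0,"wz":0},{"grip":0.0,"x":-0.018,"y":0,"z":0,"wx":0,"wy":0,"wz":0},{"grip":0.0,"x":-0.023,"y":0,"z":0,"wx":0,"wy":0,"wz":0},{"grip":0.0,"x":-0.027,"y":0,"z":0,"wx":0,"wy":0,"wz":0},{"grip":0.0,"x":-0.031,"y":0,"z":0,"wx":0,"wy":0,"wz":0},{"grip":0.0,"x":-0.035,"y":0,"z":0,"wx":0,"wy":0,"wz":0}]' && python3 -m creep '[{"grip":0.0,"x":-0.003,"y":0,"z":0,"wx":0,"wy":0,"wz":0},{"grip":0.0,"x":-0.006,"y":0,"z":0,"wx":0,"wy":0,"wz":0},{"grip":0.0,"x":-0.009,"y":0,"z":0,"wx":0,"wy":0,"wz":0},{"grip":0.0,"x":-0.012,"y":0,"z":0,"wx":0,"wy":0,"wz":0},{"grip":0.0,"x":-0.015,"y":0,"z":0,"wx":0,"wy":0,"wz":0}]'
```

```text
t: 42.32
ee_pos: [503.7, -252.1, 77.6]
ee_rot: [0.408, 0.913, -0.0, 0.001]
force: [0.0, -0.6, 0.7]
finger_gap: 0.1
finger_force: 0.0
t: 43.2
ee_pos: [526.1, -277.5, 75.8]
ee_rot: [0.408, 0.913, 0.0, -0.0]
force: [-1.2, 0.2, 1.6]
finger_gap: -0.2
finger_force: 1.0
t: 43.82
ee_pos: [536.3, -288.9, 75.9]
ee_rot: [0.408, 0.913, -0.0, 0.0]
force: [0.4, 1.8, -1.0]
finger_gap: 0.2
finger_force: 0.3
```

```bash
python3 -m creep '[{"grip":0.0,"x":-0.002,"y":0,"z":0,"wx":0,"wy":0,"wz":0},{"grip":0.0,"x":-0.004,"y":0,"z":0,"wx":0,"wy":0,"wz":0},{"grip":0.0,"x":-0.006,"y":0,"z":0,"wx":0,"wy":0,"wz":0}]'; python3 -m creep '[{"grip":0.0,"x":-0.002,"y":0,"z":0,"wx":0,"wy":0,"wz":0},{"grip":0.0,"x":-0.003,"y":0,"z":0,"wx":0,"wy":0,"wz":0}]'
python3 - <<'E'
from h import *
im,P=snap("wrist","w13");s,_=snap("side","s13")
o=np.zeros((600,800,3),np.uint8);o[:360,:640]=im[120:];o[300:,400:]=cv2.resize(s[150:300,340:540],(400,300));cv2.imwrite("pics/c13.png",o)
E
```

```text
t: 44.2
ee_pos: [540.2, -293.3, 75.9]
ee_rot: [0.408, 0.913, -0.0, 0.0]
force: [-0.2, 0.7, 1.1]
finger_gap: 0.1
finger_force: 0.2
t: 44.45
ee_pos: [542.2, -295.5, 75.9]
ee_rot: [0.408, 0.913, -0.0, 0.0]
force: [-0.8, -0.4, 0.5]
finger_gap: -0.0
finger_force: 0.0
```

Run:
```python
from h import *
v=np.load("P12.npy");P12=(v[:3],Ro.from_quat(v[3:]));P=pose()
F=np.array([555.3,-311.4]);n=np.array([.667,-.745]);h=np.array([.745,.667])
a=cv2.imread("pics/w12.png");b=cv2.imread("pics/w13.png")
for nm,im,Q in (("w12",a,P12),("w13",b,P)):
  for s in (-88,85):
    print(nm,s,[int(im[tuple(np.clip(np.round(proj("wrist",np.r_[F+x*n+s*h,112.],Q)).astype(int),0,[479,639]))].sum()) for x in range(-70,40,3)])
print(np.round(proj("wrist",np.r_[F-41*n,112],P)),np.round(proj("wrist",np.r_[F,120],P)),np.round(proj("wrist",np.r_[F+85*h,120],P)))
```

```text
w12 -88 [475, 472, 472, 469, 470, 466, 469, 469, 469, 417, 274, 276, 234, 195, 194, 197, 193, 180, 187, 173, 176, 175, 182, 167, 173, 174, 170, 169, 166, 165, 164, 170, 159, 165, 105, 119, 113]
w12 85 [479, 474, 475, 475, 478, 476, 472, 472, 475, 465, 369, 370, 391, 191, 181, 179, 179, 212, 231, 236, 233, 225, 236, 231, 238, 222, 225, 232, 226, 223, 226, 234, 231, 226, 119, 120, 106]
w13 -88 [518, 516, 513, 517, 525, 515, 513, 520, 513, 514, 516, 510, 513, 520, 511, 513, 374, 205, 183, 176, 173, 158, 285, 263, 273, 172, 167, 106, 87, 102, 80, 69, 83, 142, 151, 126, 121]
w13 85 [510, 514, 505, 524, 514, 518, 511, 515, 514, 507, 509, 511, 512, 515, 514, 515, 241, 248, 231, 235, 242, 223, 376, 373, 396, 213, 105, 99, 97, 87, 69, 85, 99, 109, 89, 87, 150]
[278. 313.] [384. 313.] [370. 514.]
```

```bash
for i in 1 2; do python3 -m creep '[{"grip":0.0,"x":-0.0015,"y":0,"z":0,"wx":0,"wy":0,"wz":0},{"grip":0.0,"x":-0.003,"y":0,"z":0,"wx":0,"wy":0,"wz":0},{"grip":0.0,"x":-0.003,"y":0,"z":0,"wx":0,"wy":0,"wz":0}]'|grep -E "pos|force"; done; python3 -m creep '[{"grip":0.0,"x":-0.001,"y":0,"z":0,"wx":0,"wy":0,"wz":0},{"grip":0.0,"x":-0.001,"y":0,"z":0,"wx":0,"wy":0,"wz":0}]'|grep -E "pos|force"
```

```text
ee_pos: [544.2, -297.8, 76.0]
force: [0.3, -0.2, 0.5]
finger_force: 0.0
ee_pos: [546.2, -300.0, 76.0]
force: [-0.2, -1.2, -0.1]
finger_force: 0.0
ee_pos: [546.8, -300.7, 75.9]
force: [-0.3, 0.0, -0.3]
finger_force: 0.0
```

```bash
cat > rim.py <<'E'
from h import *
im,P=snap("wrist","w14");F=np.array([555.3,-311.4]);n=np.array([.667,-.745]);h=np.array([.745,.667])
for s in (-88,85):
    for z in (118.,):
        print(s,[(x,int(im[tuple(np.clip(np.round(proj("wrist",np.r_[F+x*n+s*h,z],P)).astype(int),0,[479,639]))].sum())) for x in range(-24,20,2)])
E
python3 rim.py
```

```text
-88 [(-24, 522), (-22, 510), (-20, 505), (-18, 194), (-16, 188), (-14, 210), (-12, 192), (-10, 187), (-8, 183), (-6, 186), (-4, 189), (-2, 174), (0, 181), (2, 283), (4, 282), (6, 288), (8, 200), (10, 164), (12, 174), (14, 113), (16, 91), (18, 95)]
85 [(-24, 511), (-22, 521), (-20, 266), (-18, 280), (-16, 290), (-14, 277), (-12, 255), (-10, 271), (-8, 263), (-6, 250), (-4, 241), (-2, 255), (0, 253), (2, 374), (4, 380), (6, 378), (8, 401), (10, 224), (12, 95), (14, 98), (16, 92), (18, 82)]
```

```bash
for i in 1 2 3; do python3 -m creep '[{"grip":0.0,"x":-0.001,"y":0,"z":0,"wx":0,"wy":0,"wz":0},{"grip":0.0,"x":-0.001,"y":0,"z":0,"wx":0,"wy":0,"wz":0}]'|grep -E "pos|force"; done; python3 rim.py
```

```text
ee_pos: [547.5, -301.4, 76.0]
force: [0.2, 0.2, -0.1]
finger_force: 0.0
ee_pos: [548.2, -302.2, 75.9]
force: [1.1, -0.1, 0.6]
finger_force: 0.0
ee_pos: [548.8, -302.9, 75.9]
force: [-0.3, 0.5, 0.3]
finger_force: 0.0
-88 [(-24, 525), (-22, 526), (-20, 513), (-18, 239), (-16, 193), (-14, 208), (-12, 196), (-10, 184), (-8, 189), (-6, 196), (-4, 193), (-2, 184), (0, 183), (2, 286), (4, 284), (6, 288), (8, 243), (10, 172), (12, 175), (14, 176), (16, 156), (18, 107)]
85 [(-24, 519), (-22, 532), (-20, 318), (-18, 284), (-16, 290), (-14, 281), (-12, 266), (-10, 277), (-8, 259), (-6, 247), (-4, 241), (-2, 260), (0, 258), (2, 379), (4, 376), (6, 382), (8, 401), (10, 244), (12, 249), (14, 207), (16, 93), (18, 102)]
```

```bash
for i in 1 2 3; do python3 -m creep '[{"grip":0.0,"x":-0.001,"y":0,"z":0,"wx":0,"wy":0,"wz":0},{"grip":0.0,"x":-0.002,"y":0,"z":0,"wx":0,"wy":0,"wz":0},{"grip":0.0,"x":-0.002,"y":0,"z":0,"wx":0,"wy":0,"wz":0}]'|grep -E "pos|force"; done; python3 rim.py;  python3 - <<'E'
from h import *
s,_=snap("side");im=cv2.imread("pics/w14.png")
o=np.zeros((600,800,3),np.uint8);o[:360,:640]=im[120:];o[300:,400:]=cv2.resize(s[150:300,340:540],(400,300));cv2.imwrite("pics/c14.png",o)
E
```

```text
ee_pos: [549.0, -303.1, 75.8]
force: [-6.4, 5.8, 7.2]
finger_force: 4.7
ee_pos: [549.0, -303.1, 75.9]
force: [-16.0, 14.1, 14.9]
finger_force: 10.5
ee_pos: [548.9, -303.1, 75.9]
force: [-23.4, 20.7, 22.3]
finger_force: 16.2
-88 [(-24, 530), (-22, 529), (-20, 524), (-18, 387), (-16, 199), (-14, 194), (-12, 199), (-10, 189), (-8, 192), (-6, 201), (-4, 184), (-2, 171), (0, 200), (2, 289), (4, 277), (6, 290), (8, 206), (10, 169), (12, 164), (14, 172), (16, 169), (18, 83)]
85 [(-24, 534), (-22, 520), (-20, 507), (-18, 283), (-16, 284), (-14, 283), (-12, 260), (-10, 255), (-8, 262), (-6, 248), (-4, 246), (-2, 253), (0, 255), (2, 385), (4, 386), (6, 390), (8, 361), (10, 244), (12, 237), (14, 218), (16, 90), (18, 96)]
```

View pics/c14.png

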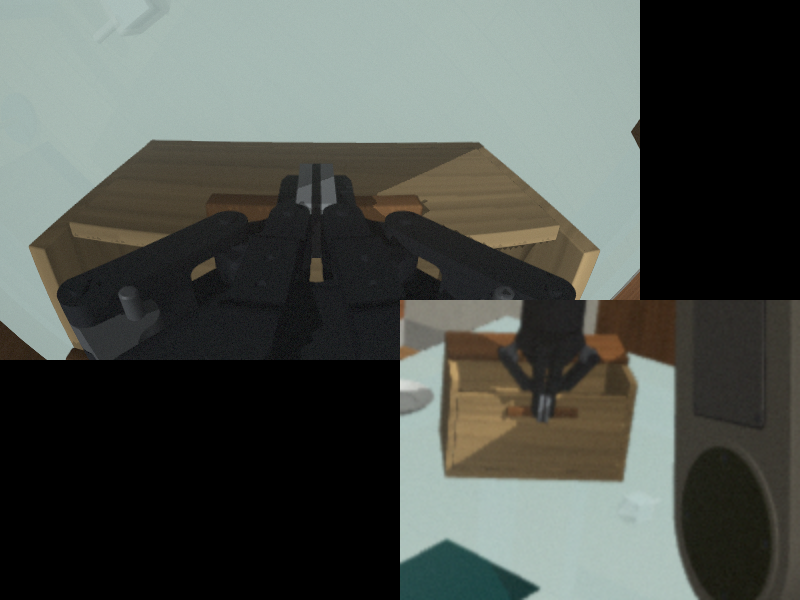

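The bucket's panel is upright and flush in the case, with its rim at about (70-560,225-240). It holds firmly against about 31 N, so the bin is shut. I back off and go look at the cups.

```bash
python3 -m creep '[{"grip":0.0,"x":0.01,"y":0,"z":0,"wx":0,"wy":0,"wz":0},{"grip":0.0,"x":0.05,"y":0,"z":0,"wx":0,"wy":0,"wz":0},{"grip":0.0,"x":0.05,"y":0,"z":-0.06,"wx":0,"wy":0,"wz":0},{"grip":0.0,"x":0.05,"y":0,"z":-0.12,"wx":0,"wy":0,"wz":0},{"grip":0.0,"x":0.05,"y":0,"z":-0.154,"wx":0,"wy":0,"wz":0},{"grip":0.0,"x":0.05,"y":0,"z":-0.154,"wx":0,"wy":0,"wz":0},{"grip":0.0,"x":0.05,"y":0,"z":-0.154,"wx":0,"wy":0,"wz":0}]'; python3 -c "
from h import *
go(450,210,230,8)"
```

```text
t: 48.5
ee_pos: [519.2, -270.0, 229.0]
ee_rot: [0.408, 0.913, 0.0, -0.0]
force: [-0.8, 0.3, 0.0]
finger_gap: 0.1
finger_force: 0.0
d [ 0.404  0.268 -0.001] rot [-0.    -0.001  0.59 ] [ 0.001 -0.001 -2.551]
```

```bash
python3 -m creep '[{"grip":0.084,"x":0.404,"y":0.268,"z":0,"wx":0,"wy":0,"wz":0.59},{"grip":0.084,"x":0.404,"y":0.268,"z":0,"wx":0,"wy":0,"wz":0.59},{"grip":0.084,"x":0.404,"y":0.268,"z":0,"wx":0,"wy":0,"wz":0.59},{"grip":0.084,"x":0.404,"y":0.268,"z":0,"wx":0,"wy":0,"wz":0.59},{"grip":0.084,"x":0.404,"y":0.268,"z":0,"wx":0,"wy":0,"wz":0.59},{"grip":0.084,"x":0.404,"y":0.268,"z":0,"wx":0,"wy":0,"wz":0.59},{"grip":0.084,"x":0.404,"y":0.268,"z":0,"wx":0,"wy":0,"wz":0.59},{"grip":0.084,"x":0.404,"y":0.268,"z":0,"wx":0,"wy":0,"wz":0.59},{"grip":0.084,"x":0.404,"y":0.268,"z":0,"wx":0,"wy":0,"wz":0.59},{"grip":0.084,"x":0.404,"y":0.268,"z":0,"wx":0,"wy":0,"wz":0.59},{"grip":0.084,"x":0.404,"y":0.268,"z":0,"wx":0,"wy":0,"wz":0.59},{"grip":0.084,"x":0.404,"y":0.268,"z":0,"wx":0,"wy":0,"wz":0.59}]'
cat > cups.py <<'E'
from h import *
import sys
x1,x0,y1,y0=[float(a) for a in sys.argv[1:5]];z=float(sys.argv[5]) if len(sys.argv)>5 else 42.
im,P=snap("wrist","wc")
o=rect(im,P,x1,x0,y1,y0,z,3,"rc");g=cv2.medianBlur(cv2.cvtColor(o,cv2.COLOR_BGR2GRAY),5)
c=cv2.HoughCircles(g,cv2.HOUGH_GRADIENT_ALT,1,90,param1=150,param2=.6,minRadius=75,maxRadius=105)
print(P[0],P[1].as_quat())
for u,v,r in (c[0] if c is not None else []): print("circle",x1-v/3,y1-u/3,"r",r/3)
for r in env.find_in("wrist","cup1_mid")[:5]: print("net",round(r["score"],2),np.round(r["at"]),at("wrist",r["at"],30,P)[:2])
E
python3 cups.py 540 380 400 120
```

```text
t: 50.0
ee_pos: [450.0, 208.5, 229.7]
ee_rot: [0.657, 0.754, -0.0, -0.0]
force: [-0.5, 0.6, -0.8]
finger_gap: 84.2
finger_force: 0.0
[450.041 208.524 229.709] [ 0.657  0.754 -0.    -0.   ]
circle 436.0 274.66666 r 28.137949
circle 466.0 166.66667 r 28.309378
circle 411.6667 377.0 r 26.84141
circle 411.6667 377.0 r 29.970198
net 0.93 [253. 326.] [466.43  163.548]
```

Run:
```python
from h import *
print("old cup3",at("top",(291,210),42),"old cup2",at("top",(287,239),42),at("top",(274,282),42))
t,_=snap("top","top15");
w=cv2.imread("pics/wc.png");rc=cv2.imread("pics/rc.png")
o=np.zeros((600,800,3),np.uint8);o[:270,:360]=cv2.resize(w,(360,270));o[:270,400:800]=cv2.resize(t[190:330,170:378],(400,270));o[280:600,:560]=cv2.resize(rc,(560,320));cv2.imwrite("pics/c15.png",o);print(rc.shape)
g=cv2.cvtColor(t,cv2.COLOR_BGR2GRAY)[250:320,170:320];b=cv2.cvtColor(cv2.imread("pics/top0.png"),cv2.COLOR_BGR2GRAY)[250:320,170:320]
for nm,a in (("now",g),("old",b)):
    n,l,st,ce=cv2.connectedComponentsWithStats((a<105).astype(np.uint8))
    for i in range(1,n):
        if st[i,4]>150: print(nm,st[i],ce[i]+[170,250],at("top",(ce[i]+[170,250])[::-1],30)[:2])
```

```text
old cup3 [426.359 344.213  42.   ] old cup2 [435.055 270.365  42.   ] [465.822 160.904  42.   ]
(480, 840, 3)
now [   0    0   82   70 2108] [207.324 293.859] [419.66  354.092]
now [ 66   0  27  70 256] [249.273 284.418] [441.67  246.343]
now [ 74   0  35  70 781] [261.02  284.159] [441.751 216.164]
now [100  13  23  23 411] [281.083 273.803] [467.211 164.55 ]
old [100  13  23  23 424] [281.09  273.906] [466.947 164.534]
old [ 57  25  24  23 431] [238.531 286.144] [437.796 273.949]
old [ 29  30  23  23 432] [209.836 291.111] [426.534 347.721]
```

View pics/c15.png

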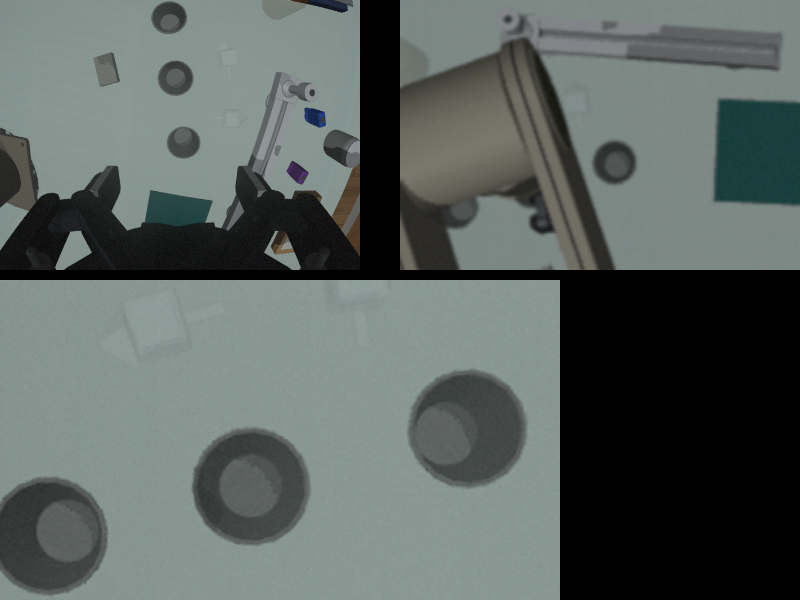

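One cup was knocked aside: the leftmost is now at (411.7,377.0). The other two are at (436.0,274.7) and (466.0,166.7), as the rectified view shows (circles at (49,536), (251,487) and (467,429)). I start with the cup nearest the mat.

```bash
python3 -c "
from h import *
go(466,166.7,10,-20)"
```

```text
d [-0.044  0.01   0.22 ] rot [ 0.    -0.     0.488] [ 0.     0.    -2.654]
```

```bash
python3 -m creep '[{"grip":0.08,"x":-0.044,"y":0.01,"z":0.06,"wx":0,"wy":0,"wz":0.488},{"grip":0.08,"x":-0.044,"y":0.01,"z":0.12,"wx":0,"wy":0,"wz":0.488},{"grip":0.08,"x":-0.044,"y":0.01,"z":0.15,"wx":0,"wy":0,"wz":0.488},{"grip":0.08,"x":-0.044,"y":0.01,"z":0.15,"wx":0,"wy":0,"wz":0.488},{"grip":0.08,"x":-0.044,"y":0.01,"z":0.15,"wx":0,"wy":0,"wz":0.488}]'
python3 - <<'E'
from h import *
im,P=snap("wrist","w16")
o=rect(im,P,510,420,215,115,42.,4,"r16");g=cv2.medianBlur(cv2.cvtColor(o,cv2.COLOR_BGR2GRAY),5)
c=cv2.HoughCircles(g,cv2.HOUGH_GRADIENT_ALT,1,90,param1=150,param2=.6,minRadius=95,maxRadius=135)
for u,v,r in (c[0] if c is not None else []): print("circle",510-v/4,215-u/4,"r",r/4)
go(466,166.7,10,-20)
E
```

```text
t: 50.78
ee_pos: [467.0, 167.8, 81.9]
ee_rot: [0.818, 0.575, 0.001, 0.0]
force: [1.1, -0.3, -0.2]
finger_gap: 80.1
finger_force: 0.0
circle 468.0 167.25 r 28.213964
d [-0.002 -0.001  0.073] rot [ 0.003 -0.002  0.003] [ 0.003  0.005 -3.138]
```

```bash
python3 -m creep '[{"grip":0.08,"x":0,"y":0.001,"z":0.02,"wx":0,"wy":0,"wz":0},{"grip":0.08,"x":0,"y":0.001,"z":0.04,"wx":0,"wy":0,"wz":0},{"grip":0.08,"x":0,"y":0.001,"z":0.06,"wx":0,"wy":0,"wz":0},{"grip":0.08,"x":0,"y":0.001,"z":0.07,"wx":0,"wy":0,"wz":0},{"grip":0.08,"x":0,"y":0.001,"z":0.07,"wx":0,"wy":0,"wz":0},{"grip":0.04,"x":0,"y":0.001,"z":0.07,"wx":0,"wy":0,"wz":0},{"grip":0.04,"x":0,"y":0.001,"z":0.07,"wx":0,"wy":0,"wz":0},{"grip":0.04,"x":0,"y":0.001,"z":0.07,"wx":0,"wy":0,"wz":0},{"grip":0.04,"x":0,"y":0.001,"z":0.07,"wx":0,"wy":0,"wz":0}]' 35; python3 -c "
from h import *
s=env.read_state();print(s['force'],s['torque'])"
```

```text
t: 51.95
ee_pos: [467.9, 167.6, 12.1]
ee_rot: [0.819, 0.574, 0.001, 0.0]
force: [-3.7, -0.7, 10.9]
finger_gap: 57.0
finger_force: 34.9
[-3.657 -0.744 10.866] [-0.082  0.785  0.053]
```

```bash
python3 -m creep '[{"grip":0.04,"x":0,"y":0,"z":-0.003,"wx":0,"wy":0,"wz":0},{"grip":0.04,"x":0,"y":0,"z":-0.008,"wx":0,"wy":0,"wz":0},{"grip":0.04,"x":0,"y":0,"z":-0.02,"wx":0,"wy":0,"wz":0},{"grip":0.04,"x":0,"y":0,"z":-0.05,"wx":0,"wy":0,"wz":0},{"grip":0.04,"x":0,"y":0,"z":-0.08,"wx":0,"wy":0,"wz":0},{"grip":0.04,"x":0,"y":0,"z":-0.08,"wx":0,"wy":0,"wz":0},{"grip":0.04,"x":0,"y":0,"z":-0.08,"wx":0,"wy":0,"wz":0}]'
python3 - <<'E'
from h import *
im,P=snap("wrist","w17");p=P[0];print(p)
for z in (112.,118.,124.,130.):
    o=rect(im,P,p[0]+45,p[0]-45,p[1]+50,p[1]-50,z,4,"r17");g=cv2.medianBlur(cv2.cvtColor(o,cv2.COLOR_BGR2GRAY),5)
    c=cv2.HoughCircles(g,cv2.HOUGH_GRADIENT_ALT,1,90,param1=150,param2=.4,minRadius=95,maxRadius=135)
    for u,v,r in (c[0] if c is not None else []): print(z,"offset",45-v/4,50-u/4,"r",r/4)
for r in env.find_in("wrist","cup1_mid")[:5]: print("net",round(r["score"],2),np.round(r["at"]),at("wrist",r["at"],100,P)[:2])
s,_=snap("side","s17")
for r in env.find_in("side","cup1_mid")[:5]: print("net",round(r["score"],2),np.round(r["at"]))
print(proj("side",np.array([467,167,21])),proj("side",np.array([467,167,101])))
go(479.5,-37,20,-20)
E
```

```text
t: 52.82
ee_pos: [466.5, 167.1, 89.7]
ee_rot: [0.819, 0.574, -0.0, -0.0]
force: [-0.4, 0.8, -0.9]
finger_gap: 56.9
finger_force: 37.4
[466.525 167.123  89.747]
112.0 offset -1.5 -6.5 r 30.701042
112.0 offset -1.5 -6.5 r 27.403164
118.0 offset 0.25 -3.75 r 28.669254
124.0 offset 0.0 0.25 r 28.676752
124.0 offset 0.0 0.25 r 25.818428
130.0 offset 1.25 3.0 r 27.077333
net 0.93 [318. 315.] [462.099 158.466]
net 0.77 [295. 304.]
[np.float64(328.4620206059668), np.float64(306.7296069639566)] [np.float64(294.42146087179316), np.float64(307.1729743309717)]
d [-0.187  0.083  0.069] rot [-0.002  0.001  0.001] [-0.002 -0.003 -3.14 ]
```

```bash
python3 -m creep '[{"grip":0.04,"x":-0.187,"y":0.083,"z":0,"wx":0,"wy":0,"wz":0},{"grip":0.04,"x":-0.187,"y":0.083,"z":0,"wx":0,"wy":0,"wz":0},{"grip":0.04,"x":-0.187,"y":0.083,"z":0,"wx":0,"wy":0,"wz":0},{"grip":0.04,"x":-0.187,"y":0.083,"z":0,"wx":0,"wy":0,"wz":0},{"grip":0.04,"x":-0.187,"y":0.083,"z":0.02,"wx":0,"wy":0,"wz":0},{"grip":0.04,"x":-0.187,"y":0.083,"z":0.04,"wx":0,"wy":0,"wz":0},{"grip":0.04,"x":-0.187,"y":0.083,"z":0.058,"wx":0,"wy":0,"wz":0},{"grip":0.04,"x":-0.187,"y":0.083,"z":0.068,"wx":0,"wy":0,"wz":0},{"grip":0.04,"x":-0.187,"y":0.083,"z":0.073,"wx":0,"wy":0,"wz":0},{"grip":0.04,"x":-0.187,"y":0.083,"z":0.073,"wx":0,"wy":0,"wz":0}]'; python3 -m creep '[{"grip":0.062,"x":0,"y":0,"z":0,"wx":0,"wy":0,"wz":0},{"grip":0.07,"x":0,"y":0,"z":0,"wx":0,"wy":0,"wz":0},{"grip":0.08,"x":0,"y":0,"z":0,"wx":0,"wy":0,"wz":0},{"grip":0.08,"x":0,"y":0,"z":0,"wx":0,"wy":0,"wz":0},{"grip":0.08,"x":0,"y":0,"z":-0.03,"wx":0,"wy":0,"wz":0},{"grip":0.08,"x":0,"y":0,"z":-0.09,"wx":0,"wy":0,"wz":0},{"grip":0.08,"x":0,"y":0,"z":-0.12,"wx":0,"wy":0,"wz":0},{"grip":0.08,"x":0,"y":0,"z":-0.12,"wx":0,"wy":0,"wz":0},{"grip":0.08,"x":0,"y":0,"z":-0.12,"wx":0,"wy":0,"wz":0}]'; python3 cups.py 540 420 30 -100 45; python3 -c "
from h import *
go(436,274.7,80,-20)"
```

```text
t: 54.28
ee_pos: [481.0, -36.8, 16.9]
ee_rot: [0.819, 0.574, -0.0, -0.0]
force: [0.0, 0.2, -1.0]
finger_gap: 56.6
finger_force: 37.4
t: 55.4
ee_pos: [480.5, -36.8, 136.1]
ee_rot: [0.819, 0.574, -0.0, -0.0]
force: [0.2, -0.8, -0.7]
finger_gap: 79.9
finger_force: 0.0
[480.456 -36.826 136.072] [ 0.819  0.574 -0.    -0.   ]
circle 479.33334 -38.0 r 28.137274
net 0.93 [240. 316.] [477.775 -42.575]
net 0.36 [101. 462.] [614.899  20.497]
d [ 0.278 -0.147  0.055] rot [-0.003  0.     0.001] [-0.001 -0.005 -3.141]
```

```bash
python3 -m creep '[{"grip":0.08,"x":0.278,"y":-0.147,"z":0,"wx":0,"wy":0,"wz":0},{"grip":0.08,"x":0.278,"y":-0.147,"z":0,"wx":0,"wy":0,"wz":0},{"grip":0.08,"x":0.278,"y":-0.147,"z":0,"wx":0,"wy":0,"wz":0},{"grip":0.08,"x":0.278,"y":-0.147,"z":0,"wx":0,"wy":0,"wz":0},{"grip":0.08,"x":0.278,"y":-0.147,"z":0,"wx":0,"wy":0,"wz":0},{"grip":0.08,"x":0.278,"y":-0.147,"z":0.055,"wx":0,"wy":0,"wz":0},{"grip":0.08,"x":0.278,"y":-0.147,"z":0.055,"wx":0,"wy":0,"wz":0},{"grip":0.08,"x":0.278,"y":-0.147,"z":0.055,"wx":0,"wy":0,"wz":0}]'; python3 cups.py 490 380 325 225 42;  python3 -c "
from h import *
go(436.5,275,10,-20)"
```

```text
t: 56.5
ee_pos: [437.5, 273.9, 82.1]
ee_rot: [0.819, 0.574, -0.001, -0.0]
force: [-0.1, 0.1, 0.4]
finger_gap: 80.0
finger_force: 0.0
[437.459 273.897  82.128] [ 0.819  0.574 -0.001 -0.   ]
circle 436.33334 275.0 r 28.207026
d [-0.    -0.003  0.074] rot [ 0.002 -0.002 -0.   ] [-0.003 -0.003  3.141]
```

```bash
python3 -m creep '[{"grip":0.08,"x":0,"y":-0.001,"z":0.02,"wx":0,"wy":0,"wz":0},{"grip":0.08,"x":0,"y":-0.001,"z":0.04,"wx":0,"wy":0,"wz":0},{"grip":0.08,"x":0,"y":-0.001,"z":0.06,"wx":0,"wy":0,"wz":0},{"grip":0.08,"x":0,"y":-0.001,"z":0.071,"wx":0,"wy":0,"wz":0},{"grip":0.08,"x":0,"y":-0.001,"z":0.071,"wx":0,"wy":0,"wz":0},{"grip":0.04,"x":0,"y":-0.001,"z":0.071,"wx":0,"wy":0,"wz":0},{"grip":0.04,"x":0,"y":-0.001,"z":0.071,"wx":0,"wy":0,"wz":0},{"grip":0.04,"x":0,"y":-0.001,"z":0.071,"wx":0,"wy":0,"wz":0},{"grip":0.04,"x":0,"y":-0.001,"z":0.071,"wx":0,"wy":0,"wz":0}]' 35;python3 -m creep '[{"grip":0.04,"x":0,"y":0,"z":-0.003,"wx":0,"wy":0,"wz":0},{"grip":0.04,"x":0,"y":0,"z":-0.008,"wx":0,"wy":0,"wz":0},{"grip":0.04,"x":0,"y":0,"z":-0.02,"wx":0,"wy":0,"wz":0},{"grip":0.04,"x":0,"y":0,"z":-0.06,"wx":0,"wy":0,"wz":0},{"grip":0.04,"x":0,"y":0,"z":-0.1,"wx":0,"wy":0,"wz":0},{"grip":0.04,"x":0,"y":0,"z":-0.1,"wx":0,"wy":0,"wz":0},{"grip":0.04,"x":0,"y":0,"z":-0.1,"wx":0,"wy":0,"wz":0}]'
python3 - <<'E'
from h import *
im,P=snap("wrist","w17");p=P[0];print(p)
for z in (138.,142.,146.):
    o=rect(im,P,p[0]+45,p[0]-45,p[1]+50,p[1]-50,z,4,"r17");g=cv2.medianBlur(cv2.cvtColor(o,cv2.COLOR_BGR2GRAY),5)
    c=cv2.HoughCircles(g,cv2.HOUGH_GRADIENT_ALT,1,90,param1=150,param2=.4,minRadius=95,maxRadius=135)
    for u,v,r in (c[0] if c is not None else []): print(z,"offset",45-v/4,50-u/4,"r",r/4)
go(479.3,-38,110,-20)
E
```

```text
t: 57.72
ee_pos: [438.0, 275.3, 13.1]
ee_rot: [0.819, 0.574, 0.001, 0.0]
force: [-2.9, -2.4, 9.3]
finger_gap: 56.5
finger_force: 35.5
t: 58.6
ee_pos: [436.6, 274.9, 111.1]
ee_rot: [0.819, 0.574, 0.0, 0.0]
force: [0.2, -0.2, -1.5]
finger_gap: 56.3
finger_force: 37.5
[436.572 274.873 111.074]
138.0 offset -3.75 -3.0 r 30.683245
138.0 offset -3.75 -3.0 r 27.442005
142.0 offset -2.5 0.25 r 29.532743
142.0 offset -2.5 0.25 r 25.923437
146.0 offset -1.5 2.25 r 28.553328
146.0 offset -1.5 2.25 r 25.416967
d [-0.279  0.147  0.   ] rot [-0.001  0.001  0.001] [-0.002 -0.002 -3.141]
```

```bash
python3 -m creep '[{"grip":0.04,"x":-0.278,"y":0.1485,"z":0,"wx":0,"wy":0,"wz":0},{"grip":0.04,"x":-0.278,"y":0.1485,"z":0,"wx":0,"wy":0,"wz":0},{"grip":0.04,"x":-0.278,"y":0.1485,"z":0,"wx":0,"wy":0,"wz":0},{"grip":0.04,"x":-0.278,"y":0.1485,"z":0,"wx":0,"wy":0,"wz":0},{"grip":0.04,"x":-0.278,"y":0.1485,"z":0,"wx":0,"wy":0,"wz":0},{"grip":0.04,"x":-0.278,"y":0.1485,"z":0,"wx":0,"wy":0,"wz":0},{"grip":0.04,"x":-0.278,"y":0.1485,"z":0.02,"wx":0,"wy":0,"wz":0},{"grip":0.04,"x":-0.278,"y":0.1485,"z":0.04,"wx":0,"wy":0,"wz":0},{"grip":0.04,"x":-0.278,"y":0.1485,"z":0.055,"wx":0,"wy":0,"wz":0},{"grip":0.04,"x":-0.278,"y":0.1485,"z":0.065,"wx":0,"wy":0,"wz":0},{"grip":0.04,"x":-0.278,"y":0.1485,"z":0.07,"wx":0,"wy":0,"wz":0},{"grip":0.04,"x":-0.278,"y":0.1485,"z":0.07,"wx":0,"wy":0,"wz":0}]' && python3 -m creep '[{"grip":0.04,"x":0,"y":0,"z":0.002,"wx":0,"wy":0,"wz":0},{"grip":0.04,"x":0,"y":0,"z":0.004,"wx":0,"wy":0,"wz":0},{"grip":0.04,"x":0,"y":0,"z":0.006,"wx":0,"wy":0,"wz":0},{"grip":0.04,"x":0,"y":0,"z":0.006,"wx":0,"wy":0,"wz":0}]'
```

```text
t: 60.15
ee_pos: [481.4, -36.9, 40.9]
ee_rot: [0.819, 0.574, -0.0, -0.0]
force: [0.3, -0.6, -0.5]
finger_gap: 56.2
finger_force: 37.5
t: 60.65
ee_pos: [481.3, -37.1, 34.8]
ee_rot: [0.819, 0.574, -0.0, -0.0]
force: [0.2, -1.1, 0.0]
finger_gap: 56.6
finger_force: 37.5
```

```bash
python3 -m creep '[{"grip":0.04,"x":0,"y":0,"z":0.001,"wx":0,"wy":0,"wz":0},{"grip":0.04,"x":0,"y":0,"z":0.002,"wx":0,"wy":0,"wz":0},{"grip":0.04,"x":0,"y":0,"z":0.002,"wx":0,"wy":0,"wz":0}]';python3 -m creep '[{"grip":0.062,"x":0,"y":0,"z":0,"wx":0,"wy":0,"wz":0},{"grip":0.07,"x":0,"y":0,"z":0,"wx":0,"wy":0,"wz":0},{"grip":0.08,"x":0,"y":0,"z":0,"wx":0,"wy":0,"wz":0},{"grip":0.08,"x":0,"y":0,"z":0,"wx":0,"wy":0,"wz":0},{"grip":0.08,"x":0,"y":0,"z":-0.03,"wx":0,"wy":0,"wz":0},{"grip":0.08,"x":0,"y":0,"z":-0.09,"wx":0,"wy":0,"wz":0},{"grip":0.08,"x":0,"y":0,"z":-0.11,"wx":0,"wy":0,"wz":0},{"grip":0.08,"x":0,"y":0,"z":-0.11,"wx":0,"wy":0,"wz":0},{"grip":0.08,"x":0,"y":0,"z":-0.11,"wx":0,"wy":0,"wz":0}]'; python3 cups.py 540 420 30 -100 61.5; python3 -c "
from h import *
go(411.7,377,80,-20)"
```

```text
t: 61.02
ee_pos: [481.7, -37.4, 33.6]
ee_rot: [0.819, 0.574, 0.0, 0.0]
force: [-3.8, -0.7, 6.1]
finger_gap: 56.6
finger_force: 38.0
t: 62.15
ee_pos: [480.6, -36.9, 141.5]
ee_rot: [0.819, 0.574, -0.001, -0.001]
force: [0.3, -1.1, -0.3]
finger_gap: 80.2
finger_force: 0.0
[480.648 -36.93  141.549] [ 0.819  0.574 -0.001 -0.001]
circle 480.0 -38.333336 r 30.057281
circle 480.0 -38.333336 r 26.859612
net 0.74 [199. 320.] [490.475 -16.125]
net 0.73 [444. 497.] [ 590.039 -346.405]
d [ 0.366 -0.205  0.061] rot [-0.003  0.001  0.001] [-0.001 -0.005 -3.141]
```

```bash
python3 -m creep '[{"grip":0.08,"x":0.366,"y":-0.205,"z":0,"wx":0,"wy":0,"wz":0},{"grip":0.08,"x":0.366,"y":-0.205,"z":0,"wx":0,"wy":0,"wz":0},{"grip":0.08,"x":0.366,"y":-0.205,"z":0,"wx":0,"wy":0,"wz":0},{"grip":0.08,"x":0.366,"y":-0.205,"z":0,"wx":0,"wy":0,"wz":0},{"grip":0.08,"x":0.366,"y":-0.205,"z":0,"wx":0,"wy":0,"wz":0},{"grip":0.08,"x":0.366,"y":-0.205,"z":0,"wx":0,"wy":0,"wz":0},{"grip":0.08,"x":0.366,"y":-0.205,"z":0,"wx":0,"wy":0,"wz":0},{"grip":0.08,"x":0.366,"y":-0.205,"z":0,"wx":0,"wy":0,"wz":0},{"grip":0.08,"x":0.366,"y":-0.205,"z":0.06,"wx":0,"wy":0,"wz":0},{"grip":0.08,"x":0.366,"y":-0.205,"z":0.06,"wx":0,"wy":0,"wz":0},{"grip":0.08,"x":0.366,"y":-0.205,"z":0.06,"wx":0,"wy":0,"wz":0}]'; python3 cups.py 465 360 430 330 42;  python3 -c "
from h import *
go(411.7,377,10,-20)"
```

```text
t: 63.62
ee_pos: [413.8, 376.2, 83.5]
ee_rot: [0.819, 0.574, -0.0, 0.0]
force: [1.6, -0.1, 0.8]
finger_gap: 79.9
finger_force: 0.0
[413.775 376.191  83.54 ] [ 0.819  0.574 -0.     0.   ]
circle 411.0 376.0 r 28.889557
circle 411.0 376.0 r 26.172213
d [-0.002 -0.003  0.075] rot [ 0.002 -0.003  0.   ] [ 0.004  0.003 -3.141]
```

```bash
python3 -m creep '[{"grip":0.08,"x":-0.001,"y":-0.001,"z":0.02,"wx":0,"wy":0,"wz":0},{"grip":0.08,"x":-0.001,"y":-0.001,"z":0.04,"wx":0,"wy":0,"wz":0},{"grip":0.08,"x":-0.001,"y":-0.001,"z":0.06,"wx":0,"wy":0,"wz":0},{"grip":0.08,"x":-0.001,"y":-0.001,"z":0.071,"wx":0,"wy":0,"wz":0},{"grip":0.08,"x":-0.001,"y":-0.001,"z":0.071,"wx":0,"wy":0,"wz":0},{"grip":0.04,"x":-0.001,"y":-0.001,"z":0.071,"wx":0,"wy":0,"wz":0},{"grip":0.04,"x":-0.001,"y":-0.001,"z":0.071,"wx":0,"wy":0,"wz":0},{"grip":0.04,"x":-0.001,"y":-0.001,"z":0.071,"wx":0,"wy":0,"wz":0},{"grip":0.04,"x":-0.001,"y":-0.001,"z":0.071,"wx":0,"wy":0,"wz":0}]' 35;python3 -m creep '[{"grip":0.04,"x":0,"y":0,"z":-0.003,"wx":0,"wy":0,"wz":0},{"grip":0.04,"x":0,"y":0,"z":-0.008,"wx":0,"wy":0,"wz":0},{"grip":0.04,"x":0,"y":0,"z":-0.02,"wx":0,"wy":0,"wz":0},{"grip":0.04,"x":0,"y":0,"z":-0.06,"wx":0,"wy":0,"wz":0},{"grip":0.04,"x":0,"y":0,"z":-0.11,"wx":0,"wy":0,"wz":0},{"grip":0.04,"x":0,"y":0,"z":-0.12,"wx":0,"wy":0,"wz":0},{"grip":0.04,"x":0,"y":0,"z":-0.12,"wx":0,"wy":0,"wz":0}]'
python3 - <<'E'
from h import *
im,P=snap("wrist","w18");p=P[0];print(p)
for z in (157.,161.,165.):
    o=rect(im,P,p[0]+45,p[0]-45,p[1]+50,p[1]-50,z,4,"r17");g=cv2.medianBlur(cv2.cvtColor(o,cv2.COLOR_BGR2GRAY),5)
    c=cv2.HoughCircles(g,cv2.HOUGH_GRADIENT_ALT,1,90,param1=150,param2=.4,minRadius=95,maxRadius=135)
    for u,v,r in (c[0] if c is not None else []): print(z,"offset",45-v/4,50-u/4,"r",r/4)
go(481,-37.3,130,-20)
E
```

```text
t: 64.85
ee_pos: [413.2, 377.1, 13.6]
ee_rot: [0.819, 0.574, 0.001, -0.0]
force: [-0.7, -0.9, 5.4]
finger_gap: 56.0
finger_force: 37.4
t: 65.72
ee_pos: [412.9, 376.7, 133.2]
ee_rot: [0.819, 0.574, 0.001, -0.0]
force: [-0.1, -1.3, -1.1]
finger_gap: 56.1
finger_force: 37.5
[412.872 376.741 133.215]
157.0 offset -3.75 -2.5 r 31.0279
157.0 offset -3.75 -2.5 r 27.482111
161.0 offset -0.5 -2.25 r 28.420626
165.0 offset -2.5 0.75 r 29.56973
165.0 offset -2.5 0.75 r 25.891981
d [-0.365  0.206  0.002] rot [-0.     0.     0.001] [-0.001 -0.    -3.141]
```

```bash
python3 -m creep '[{"grip":0.04,"x":-0.365,"y":0.206,"z":0,"wx":0,"wy":0,"wz":0},{"grip":0.04,"x":-0.365,"y":0.206,"z":0,"wx":0,"wy":0,"wz":0},{"grip":0.04,"x":-0.365,"y":0.206,"z":0,"wx":0,"wy":0,"wz":0},{"grip":0.04,"x":-0.365,"y":0.206,"z":0,"wx":0,"wy":0,"wz":0},{"grip":0.04,"x":-0.365,"y":0.206,"z":0,"wx":0,"wy":0,"wz":0},{"grip":0.04,"x":-0.365,"y":0.206,"z":0,"wx":0,"wy":0,"wz":0},{"grip":0.04,"x":-0.365,"y":0.206,"z":0,"wx":0,"wy":0,"wz":0},{"grip":0.04,"x":-0.365,"y":0.206,"z":0,"wx":0,"wy":0,"wz":0},{"grip":0.04,"x":-0.365,"y":0.206,"z":0.02,"wx":0,"wy":0,"wz":0},{"grip":0.04,"x":-0.365,"y":0.206,"z":0.04,"wx":0,"wy":0,"wz":0},{"grip":0.04,"x":-0.365,"y":0.206,"z":0.055,"wx":0,"wy":0,"wz":0},{"grip":0.04,"x":-0.365,"y":0.206,"z":0.065,"wx":0,"wy":0,"wz":0},{"grip":0.04,"x":-0.365,"y":0.206,"z":0.072,"wx":0,"wy":0,"wz":0},{"grip":0.04,"x":-0.365,"y":0.206,"z":0.072,"wx":0,"wy":0,"wz":0}]' && python3 -m creep '[{"grip":0.04,"x":0,"y":0,"z":0.002,"wx":0,"wy":0,"wz":0},{"grip":0.04,"x":0,"y":0,"z":0.004,"wx":0,"wy":0,"wz":0},{"grip":0.04,"x":0,"y":0,"z":0.006,"wx":0,"wy":0,"wz":0},{"grip":0.04,"x":0,"y":0,"z":0.007,"wx":0,"wy":0,"wz":0},{"grip":0.04,"x":0,"y":0,"z":0.007,"wx":0,"wy":0,"wz":0}]'
```

```text
t: 67.53
ee_pos: [481.2, -36.9, 59.6]
ee_rot: [0.819, 0.574, -0.0, -0.0]
force: [-0.3, 0.0, -1.4]
finger_gap: 56.4
finger_force: 37.5
t: 68.15
ee_pos: [481.4, -37.1, 52.8]
ee_rot: [0.819, 0.574, -0.0, -0.0]
force: [-0.7, -0.1, -1.3]
finger_gap: 56.3
finger_force: 37.5
```

```bash
python3 -m creep '[{"grip":0.04,"x":0,"y":0,"z":0.001,"wx":0,"wy":0,"wz":0},{"grip":0.04,"x":0,"y":0,"z":0.0025,"wx":0,"wy":0,"wz":0},{"grip":0.04,"x":0,"y":0,"z":0.0025,"wx":0,"wy":0,"wz":0}]';python3 -m creep '[{"grip":0.062,"x":0,"y":0,"z":0,"wx":0,"wy":0,"wz":0},{"grip":0.07,"x":0,"y":0,"z":0,"wx":0,"wy":0,"wz":0},{"grip":0.08,"x":0,"y":0,"z":0,"wx":0,"wy":0,"wz":0},{"grip":0.08,"x":0,"y":0,"z":0,"wx":0,"wy":0,"wz":0},{"grip":0.08,"x":0,"y":0,"z":-0.03,"wx":0,"wy":0,"wz":0},{"grip":0.08,"x":0,"y":0,"z":-0.09,"wx":0,"wy":0,"wz":0},{"grip":0.08,"x":0,"y":0,"z":-0.13,"wx":0,"wy":0,"wz":0},{"grip":0.08,"x":0,"y":0,"z":-0.13,"wx":0,"wy":0,"wz":0},{"grip":0.08,"x":0,"y":0,"z":-0.13,"wx":0,"wy":0,"wz":0}]'; python3 cups.py 540 420 30 -100 78
python3 - <<'E'
from h import *
s,_=snap("side","s19")
for r in env.regions_of("side","cup1_mid")[:3]:
    rr,cc=np.where(r["pixels"]);print("side stack rows",rr.min(),rr.max(),cc.min(),cc.max())
# expected apparent top/bottom rows of a stack: rim near/far edges & base near edge
X=np.array([480,-38.3,0]);A=[proj("side",X+[30*np.cos(a),30*np.sin(a),z])[0] for z in (76,78,80,82) for a in np.arange(0,6.3,.1)]
A=np.array(A).reshape(4,-1);print("top row for rim 76,78,80,82:",A.min(1));B=[proj("side",X+[20*np.cos(a),20*np.sin(a),3])[0] for a in np.arange(0,6.3,.1)];print("bottom",max(B))
snap("top","top19")
o=cv2.resize(s[150:330,280:480],(600,540),interpolation=cv2.INTER_CUBIC);cv2.imwrite("pics/c19.png",o)
E
```

```text
t: 68.53
ee_pos: [481.4, -37.1, 50.3]
ee_rot: [0.819, 0.574, -0.0, -0.0]
force: [-0.3, -0.1, 0.4]
finger_gap: 56.8
finger_force: 37.5
t: 69.65
ee_pos: [481.1, -37.0, 179.8]
ee_rot: [0.819, 0.574, -0.0, -0.0]
force: [-0.7, -0.4, -0.3]
finger_gap: 79.9
finger_force: 0.0
[481.137 -37.014 179.806] [ 0.819  0.574 -0.    -0.   ]
circle 480.66666 -38.333336 r 27.747276
net 0.69 [193. 303.] [477.787 -12.555]
side stack rows 275 296 353 379
top row for rim 76,78,80,82: [256.376 255.591 254.805 254.019]
bottom 296.62935977991754
```

Run:
```python
from h import *
s=cv2.cvtColor(cv2.imread("pics/s19.png"),cv2.COLOR_BGR2GRAY);X=np.array([480.,-38.3,0])
for z in (3,45,61.5,78): print(z,np.round(proj("side",X+[0,0,z]),1), "near",np.round(max(proj("side",X+[30*np.cos(a),30*np.sin(a),z])[0] for a in np.arange(0,6.3,.1)),1),"far",np.round(min(proj("side",X+[30*np.cos(a),30*np.sin(a),z])[0] for a in np.arange(0,6.3,.1)),1))
c=int(round(proj("side",X+[0,0,40])[1]))
for k in (c-8,c,c+8): print(k,[(r,int(s[r,k])) for r in range(246,302,1)])
print([ (r,np.where(s[r,c-30:c+31]<95)[0][[0,-1]]+c-30) for r in range(254,300,3) if (s[r,c-30:c+31]<95).any()])
t=cv2.imread("pics/w18.png")
```

```text
3 [291.6 365.7] near 299.2 far 284.2
45 [275.5 366.9] near 283.0 far 268.4
61.5 [269.1 367.4] near 276.4 far 262.0
78 [262.6 367.8] near 269.8 far 255.6
359 [(246, 179), (247, 177), (248, 182), (249, 179), (250, 178), (251, 178), (252, 177), (253, 179), (254, 180), (255, 179), (256, 180), (257, 153), (258, 110), (259, 86), (260, 80), (261, 79), (262, 79), (263, 82), (264, 78), (265, 80), (266, 79), (267, 76), (268, 80), (269, 74), (270, 73), (271, 73), (272, 72), (273, 78), (274, 77), (275, 76), (276, 75), (277, 72), (278, 70), (279, 74), (280, 73), (281, 78), (282, 76), (283, 73), (284, 72), (285, 69), (286, 71), (287, 73), (288, 74), (289, 70), (290, 71), (291, 73), (292, 69), (293, 70), (294, 71), (295, 56), (296, 53), (297, 48), (298, 51), (299, 51), (300, 52), (301, 48)]
367 [(246, 180), (247, 179), (248, 180), (249, 179), (250, 179), (251, 180), (252, 181), (253, 180), (254, 178), (255, 177), (256, 164), (257, 119), (258, 92), (259, 86), (260, 90), (261, 88), (262, 91), (263, 88), (264, 87), (265, 86), (266, 89), (267, 86), (268, 87), (269, 87), (270, 90), (271, 85), (272, 76),
[... 619 characters left out ...]
 77), (272, 71), (273, 69), (274, 73), (275, 73), (276, 72), (277, 72), (278, 68), (279, 66), (280, 69), (281, 75), (282, 72), (283, 67), (284, 67), (285, 68), (286, 64), (287, 64), (288, 62), (289, 57), (290, 58), (291, 56), (292, 49), (293, 49), (294, 53), (295, 47), (296, 48), (297, 49), (298, 48), (299, 45), (300, 48), (301, 46)]
[(260, array([356, 376])), (263, array([355, 379])), (266, array([355, 379])), (269, array([354, 379])), (272, array([355, 379])), (275, array([353, 378])), (278, array([347, 379])), (281, array([342, 384])), (284, array([337, 390])), (287, array([337, 397])), (290, array([337, 397])), (293, array([337, 397])), (296, array([337, 397])), (299, array([337, 397]))]
```

```bash
python3 -c "
from h import *
go(519,-270,229,41.8)"
```

```text
d [-0.206  0.115 -0.05 ] rot [-0.002 -0.001 -1.078] [-0.001  0.003  2.064]
```

```bash
python3 -m creep '[{"grip":0.0,"x":0,"y":0,"z":-0.05,"wx":0,"wy":0,"wz":0},{"grip":0.0,"x":-0.206,"y":0.115,"z":-0.05,"wx":0,"wy":0,"wz":-1.078},{"grip":0.0,"x":-0.206,"y":0.115,"z":-0.05,"wx":0,"wy":0,"wz":-1.078},{"grip":0.0,"x":-0.206,"y":0.115,"z":-0.05,"wx":0,"wy":0,"wz":-1.078},{"grip":0.0,"x":-0.206,"y":0.115,"z":-0.05,"wx":0,"wy":0,"wz":-1.078},{"grip":0.0,"x":-0.206,"y":0.115,"z":-0.05,"wx":0,"wy":0,"wz":-1.078},{"grip":0.0,"x":-0.206,"y":0.115,"z":-0.05,"wx":0,"wy":0,"wz":-1.078},{"grip":0.0,"x":-0.206,"y":0.115,"z":-0.05,"wx":0,"wy":0,"wz":-1.078},{"grip":0.0,"x":-0.206,"y":0.115,"z":-0.05,"wx":0,"wy":0,"wz":-1.078},{"grip":0.0,"x":-0.206,"y":0.115,"z":-0.05,"wx":0,"wy":0,"wz":-1.078},{"grip":0.0,"x":-0.206,"y":0.115,"z":-0.05,"wx":0,"wy":0,"wz":-1.078}]'; python3 rim.py
python3 - <<'E'
from h import *
P=pose();im=cv2.imread("pics/w14.png");F=np.array([555.3,-311.4]);n=np.array([.667,-.745]);h=np.array([.745,.667])
# case front side-wall edges (fixed) vs rim: profile at wall s=+-113, z=118 and lower panel edge z=15
for s in (-113,113,-60,60): print(s,[(x,int(im[tuple(np.clip(np.round(proj("wrist",np.r_[F+x*n+s*h,118.],P)).astype(int),0,[479,639]))].sum())) for x in range(-30,30,2)])
for r in env.find_in("wrist","holder1_mid")[:5]: print(round(r["score"],2),np.round(r["at"]),at("wrist",r["at"],50,P))
E
```

```text
t: 71.28
ee_pos: [519.3, -269.8, 230.5]
ee_rot: [0.409, 0.913, -0.0, 0.0]
force: [0.4, 0.7, -0.0]
finger_gap: -0.0
finger_force: 0.0
-88 [(-24, 209), (-22, 198), (-20, 194), (-18, 204), (-16, 214), (-14, 212), (-12, 210), (-10, 209), (-8, 195), (-6, 192), (-4, 211), (-2, 193), (0, 246), (2, 276), (4, 260), (6, 277), (8, 236), (10, 184), (12, 168), (14, 170), (16, 174), (18, 178)]
85 [(-24, 289), (-22, 276), (-20, 274), (-18, 281), (-16, 278), (-14, 262), (-12, 279), (-10, 263), (-8, 259), (-6, 257), (-4, 246), (-2, 256), (0, 239), (2, 352), (4, 358), (6, 361), (8, 362), (10, 171), (12, 156), (14, 173), (16, 178), (18, 231)]
-113 [(-30, 484), (-28, 485), (-26, 487), (-24, 479), (-22, 489), (-20, 488), (-18, 486), (-16, 482), (-14, 486), (-12, 476), (-10, 478), (-8, 489), (-6, 483), (-4, 489), (-2, 387), (0, 205), (2, 206), (4, 197), (6, 209), (8, 206), (10, 198), (12, 199), (14, 198), (16, 202), (18, 193), (20, 196), (22, 194), (24, 199), (26, 202), (28, 179)]
113 [(-30, 488), (-28, 486), (-26, 486), (-24, 482), (-22, 487), (-20, 484), (-18, 488), (-16, 486), (-14, 493), (-12, 484), (
[... 241 characters left out ...]
), (-26, 190), (-24, 200), (-22, 198), (-20, 192), (-18, 203), (-16, 208), (-14, 203), (-12, 192), (-10, 193), (-8, 190), (-6, 182), (-4, 194), (-2, 182), (0, 169), (2, 271), (4, 280), (6, 293), (8, 267), (10, 253), (12, 245), (14, 259), (16, 249), (18, 249), (20, 244), (22, 229), (24, 234), (26, 238), (28, 242)]
60 [(-30, 195), (-28, 203), (-26, 277), (-24, 277), (-22, 258), (-20, 281), (-18, 271), (-16, 279), (-14, 263), (-12, 275), (-10, 252), (-8, 259), (-6, 254), (-4, 236), (-2, 257), (0, 238), (2, 352), (4, 366), (6, 381), (8, 354), (10, 250), (12, 257), (14, 233), (16, 224), (18, 230), (20, 239), (22, 237), (24, 233), (26, 225), (28, 226)]
0.58 [312. 265.] [ 550.277 -383.053   50.   ]
```

```bash
python3 -c "
from rig import env
print(env.job_done())"
```

```text
the job is handed in; nothing more can be done
None
```

I handed the job in: all four holders are in the bin, the bin is pushed shut against its stop, and the three drip cups are nested upright on the teal mat. I checked the final stack and the closed bin from measurements, because my picture views were used up; no verdict came back.

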